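# Hang the ring trivet on its spring-clip hook

## Robot

A 6-joint arm with a two-finger parallel gripper is mounted at the origin on a cart in front of the work surface, level with it; the furniture and walls round the work are solid. World frame = base frame: x ahead of the robot, y to its left, z up, the work surface at z = 0. Lengths are in m, angles in rad, forces in N, time in s.
With the tool pointing down it reaches from about 0.3 to 0.85 m from the base axis. Payload 5.4 kg.
Tool frame: the origin (TCP) lies on the centre line of the jaws, within the pads' length; the fingertips stand 25 mm ahead of it and the grasp point (between the pads) lies 6 mm ahead of it; z points along the fingers, x is the direction in which the jaws open and shut, and the axes are right-handed (so a half turn about z gives the same grasp; the last joint's range is limited). The gripper opens to 85 mm and grips with 20 to 120 N. Pads are 22 mm wide; open, the fingers measure 114 mm over their backs; the gripper's body (76 mm by 85 mm) begins 54 mm behind the grasp point. The pads swing forward as they close: fully open they stand 13 mm farther back than shut.
Start: joints at [-1.55, 0.158, 1.597, -0, 1.386, -0.21], TCP at [0.132, -0.56, 0.256] pointing down, gripper open.
Joint ranges: [-2.91, 2.91], [-0.94, 2.29], [0.18, 2.7], [-1.29, 4.43], [0.17, 2.64], [-3, 3]. Speed limits (rad/s): [2.57, 2.57, 3.14, 3.14, 3.14, 3.14].

## Interface

Orientations are given as a rotation vector (axis times angle).
In Python, from cell import readout, snapshot, r gives the robot as it stands. The module is installed in compiled form; this text tells all that it offers.
- The arm moves only by the shell command python3 -m creep 'ROWS' [FORCE]. ROWS is JSON, a list of rows, each an object of numbers: "x", "y", "z": the shift along the world's x, y, z in mm; "roll": the turn about the world's z in degrees; "gripper": the gripper command: -1 is shut, 1 is fully open, values between are in proportion. A call has 1 to 20 rows; each row shifts and turns the commanded pose from where the row before left it; what a row does not reach is not made up. A row lasts 1/12 s, in which the tool goes at most 41.7 mm and 7.16 degrees, less where a joint would pass 70% of its speed; a pose out of reach is approached as far as the arm can. A call is refused whole if a number of a shift passes 41.7 or a number of a turn 7.16, either way. A call with a gripper value outside its range is refused whole. The fingers move at their own pace and stop on an object; FORCE is the grip in N (left out, the last holds). Time passes only in rows, so rows that do not move let the fingers close. It gives the time, the measured TCP pose, the force and the opening at its end, in the units of the state.
- readout.read_state(): the state, without advancing time (a new reading comes with each control period).
- snapshot(name): name is "scene" or "top"; returns a dict with "image" (400x640x3 uint8, red, green, blue), "camera_matrix" (3x3 intrinsics, pixels), "R" (3x3) and "t" (3): a world point X has camera coordinates R X + t. Camera axes: x right, y down, z forward; pixel columns grow to the right and rows downward; lengths in m; the calibration is good to about 2 mm. A picture is of the moment at which its call begins. There is no depth.
- r.hand_in(): hands the job in, once; it reports no verdict.
The state is a dict: "time": time; "qpos": joint angles; "qd": joint speeds; "effort": joint torques, N m; "eef_pos": TCP position; "eef_rot": TCP orientation; "wrist_force": force on the tool from outside, world axes, zero at the start; "moment": the same for the moment, N m; "grip_width": finger opening in m.
Only numpy, scipy, OpenCV 4.12 (cv2) and the standard library are available. Lean on these libraries where they do the work, as an engineer would, in place of code of your own. Each camera call takes 0.05 s, during which the arm holds its last target.

## Task

Lift the round wooden ring trivet out of its slotted rack by its rim and hang it on the J-hook of the telescopic stand: bring the rim down into the hook's mouth and press it past the sprung orange jaw until it is fully home on the hook's red seat pad, then let go. The hook's height is whatever the stand was last set to, so feel for it and press gently: no hard knocks on the hook (a push of 30 N is too much), do not drop the ring, and leave the food and jars standing round about where they are.

Things in the scene. Friction and masses are not known exactly. Their poses are not given: they have to be found in the camera images.
- trivet: pale wooden ring (wheel-like trivet, six cork dots): outer diameter 200 mm, hole 104 mm, so the rim is 48 mm wide radially; 12 mm thick, inner and outer edges half-round; 0.21 to 0.37 kg. Origin at the ring's centre, x along its axis. Starts upright in the rack, axis level (it may lean about 2 degrees), hole free
- trivet_top (a point): highest point of the standing ring's outer edge, 100 mm above its centre. Grip here from above, across the 12 mm thickness, taking only the outer 24 mm of the rim: then the fingertips stay clear of the hook when the ring hangs
- rack: fixed dark wooden rack, foot 90 x 170 mm, two boards 150 mm long and 54 mm high with a 17 mm slot between them along its y axis. Origin at the centre of its foot on the worktop. The standing ring's centre is 109 mm above it, the ring's axis along the rack's x
- stand: fixed steel stand with telescopic post and J-hook. Origin on the worktop straight below the hook's mouth; x points back to the post (x = 75 mm, ends below the hook); the turned-up tip is at x = -30 mm, toward the robot. THE HEIGHT IS NOT REPORTED: the seat (bottom of the mouth) is 200 to 240 mm above the worktop and does not move. Foot plate x -35 to 115 mm, 110 mm wide, 12 mm high
- stand_post (a point): foot of the post on the worktop. Heights on the hook relative to the seat: underside of the arm -21 mm, tip +18 mm, flared lips of the mouth +20 mm; the mouth parts are 14 mm wide across y. The ring goes on with its axis along the stand's x, the hook's tip through its hole, then down; home, its centre is 52 mm below the seat
- jaw (a joint): travel of the sprung orange jaw (m), 0 at rest, up to 0.011, 0.0035 with the rim in. Its face is at the stand's x = -1.5 mm at rest and gives way to -x; opposite is the fixed wall at x = +7 mm; both flare outward above 9 mm. Bring the rim down with its centre plane at x = 0 to -1 mm. Passing the jaw (spring 3 N + 250 N/m) takes 5 to 12 N down, more than the ring's weight
- seat_pad (a joint): travel of the small red sprung pad in the bottom of the mouth (m): 0 = up, 0.004 = flush with the seat, ring fully home; 0.4 to 2 N. Below it is a hard stop: the downward push on the ring must stay under 30 N there
- tin: food tin 75 x 75 x 58 mm behind the work, a bystander; origin at the centre of its underside
- spice_jar: spice jar with yellow cap, 42 x 42 x 96 mm, a bystander; origin at the centre of its underside
- grinder: small grey-topped salt and pepper shaker 44 x 44 x 90 mm, a bystander; origin at the centre of its underside
- lemon: lemon 78 x 55 x 56 mm, a bystander; origin at the centre of its underside
- garlic: garlic bulb 60 x 60 x 59 mm on the near side, a bystander; origin at the centre of its underside
- onion: brown onion 73 x 75 x 77 mm on the near side, a bystander; origin at the centre of its underside
There are look-alikes about, which are no part of the job. There is more than one size of the rack; the job needs the smaller.

How it is judged:
By the outcome, as a careful person would: the job done as asked, in the order asked, and still so for the second after the job is handed in, with the robot touching nothing.
It also fails if it takes over 53 s, if anything falls off the work surface, if the arm or the gripper's body presses on something with over 40 N, if the wrist force passes 120 N, or if a joint passes its speed limit or range.

## Working session

There is one attempt and no reset: what is moved stays moved. The work goes in short steps, Python scripts to look and compute and a shell command to move; the robot and the scene stay as the last step left them, time stands still between calls to the robot, and variables do not carry over. Pictures are saved under pics/ and viewed, and the job is handed in when it is done.

```bash
mkdir -p pics; cat > h.py <<'E'
import numpy as np,cv2,pickle,sys
from cell import readout,snapshot,r
def take(tag):
    d={}
    for n in("scene","top"):
        s=snapshot(n); d[n]=s
        cv2.imwrite(f"pics/{tag}_{n}.png",cv2.cvtColor(s["image"],cv2.COLOR_RGB2BGR))
    pickle.dump(d,open(f"{tag}.pkl","wb")); return d
def load(tag): return pickle.load(open(f"{tag}.pkl","rb"))
def crop(tag,n,u0,v0,u1,v1,out):
    im=load(tag)[n]["image"][v0:v1,u0:u1]; f=min(800/(u1-u0),600/(v1-v0))
    cv2.imwrite(f"pics/{out}.png",cv2.cvtColor(cv2.resize(im,None,fx=f,fy=f,interpolation=cv2.INTER_CUBIC),cv2.COLOR_RGB2BGR)); print("scale",f)
def onplane(s,u,v,axis,val):
    R,t=np.array(s["R"]),np.array(s["t"]); c=-R.T@t
    d=R.T@np.linalg.inv(s["camera_matrix"])@[u,v,1]
    return c+d*(val-c[axis])/d[axis]
def proj(s,X):
    p=s["camera_matrix"]@(np.array(s["R"])@np.array(X)+s["t"]); return p[:2]/p[2]
def tri(obs):
    A=[];b=[]
    for s,u,v in obs:
        R,t=np.array(s["R"]),np.array(s["t"]);c=-R.T@t
        d=R.T@np.linalg.inv(s["camera_matrix"])@[u,v,1];d/=np.linalg.norm(d);P=np.eye(3)-np.outer(d,d)
        A.append(P);b.append(P@c)
    A=np.vstack(A);b=np.hstack(b);x=np.linalg.lstsq(A,b,rcond=None)[0];return x,np.linalg.norm(A@x-b)
E
python3 - <<'E'
from h import *
d=take("a")
for n in d: print(n,-np.array(d[n]["R"]).T@d[n]["t"], d[n]["camera_matrix"][0], np.array(d[n]["R"]).round(2).tolist())
print(readout.read_state())
E
```

```text
scene [-0.50215798  0.43783504  1.18673391] [487.58900821   0.         321.46430636] [[-0.54, -0.84, -0.01], [-0.55, 0.36, -0.76], [0.64, -0.4, -0.65]]
top [ 0.35413897 -0.17018813  1.34487134] [396.96654533   0.         315.38160743] [[-0.02, -1.0, 0.01], [-0.99, 0.02, -0.16], [0.16, -0.01, -0.99]]
{'time': 0.1, 'qpos': array([-1.55011680e+00,  1.58989874e-01,  1.59811516e+00, -1.95509572e-05,
        1.38618809e+00, -2.10106394e-01]), 'qd': array([ 0.00088466, -0.00198183, -0.00428155,  0.00020175, -0.00077521,
       -0.00026875]), 'effort': array([-9.47164403e-05, -3.96989036e+01, -3.32338035e+01, -1.95718749e-04,
        4.22860379e-03, -6.45810818e-07]), 'eef_pos': array([ 0.13148695, -0.55925093,  0.25540872]), 'eef_rot': array([-2.46142360e+00,  1.95008674e+00,  1.72420403e-03]), 'wrist_force': array([0.43806426, 0.98458721, 0.38127977]), 'moment': array([ 0.00739897, -0.03139096,  0.03102441]), 'grip_width': 0.08568175511835407}
```

View pics/a_scene.png

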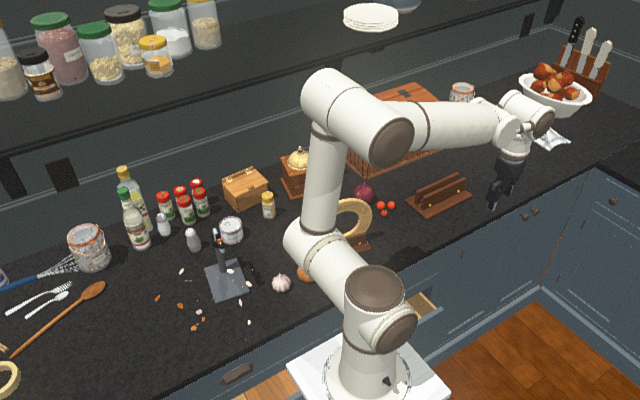

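View pics/a_top.png

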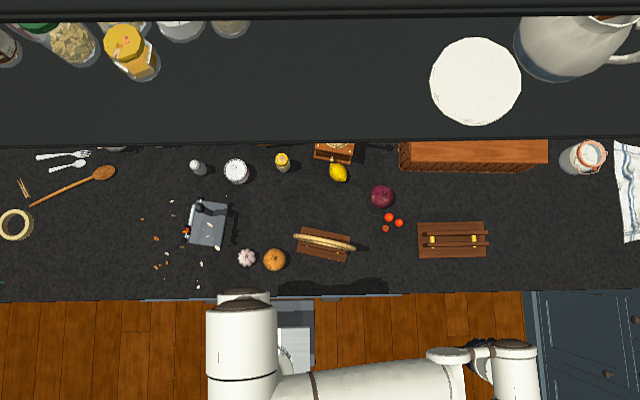

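The ring stands in the small rack at top (323,242), scene (352,220). The possible mix-ups are:
- The flat pale ring at top (15,225), scene (5,380).
- The larger empty rack at top (452,240).
- The round white plate on the shelf at top (475,80).

I choose the upright ring in the small rack. The stand is at top (205,225), scene (222,265). Next I check both in close crops.

```bash
python3 - <<'E'
from h import *
crop("a","top",280,215,370,275,"c1")
crop("a","top",165,185,255,260,"c2")
crop("a","scene",190,215,270,315,"c3")
crop("a","scene",320,170,400,260,"c4")
E
```

```text
scale 8.88888888888889
scale 8.0
scale 6.0
scale 6.666666666666667
```

View pics/c1.png

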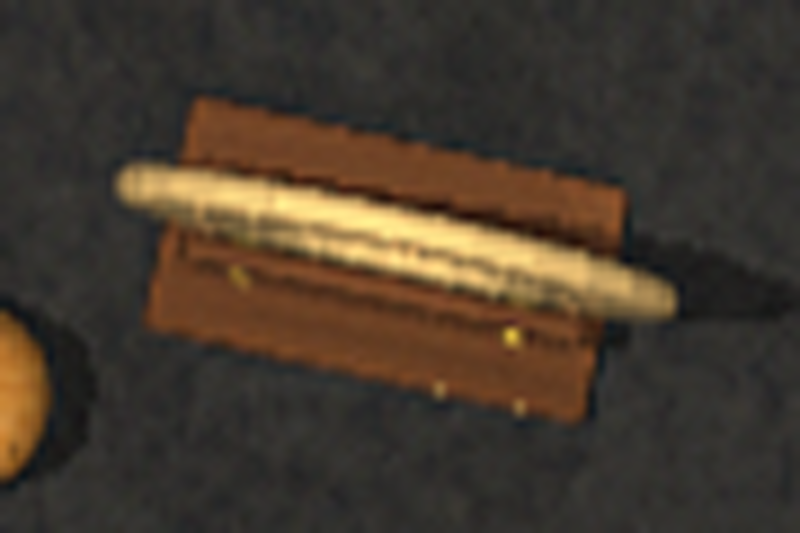

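View pics/c2.png

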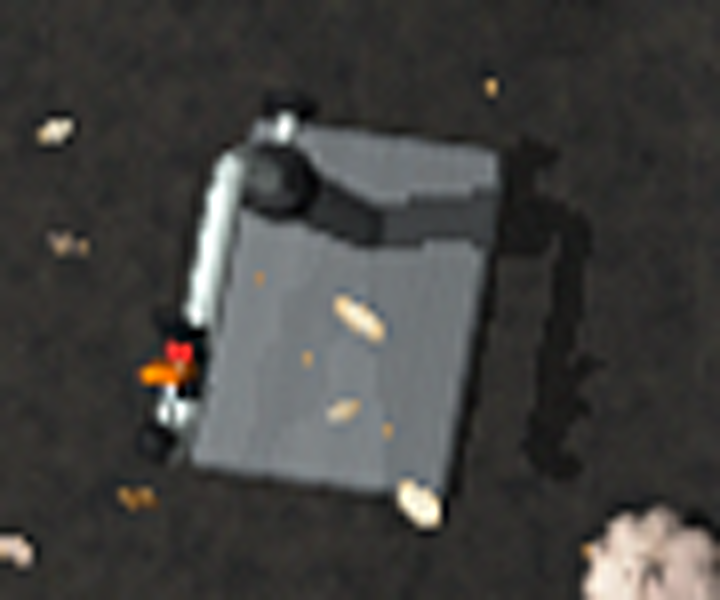

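View pics/c3.png

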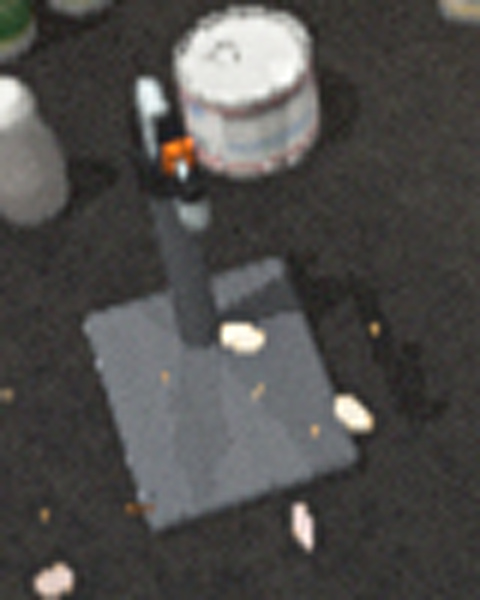

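View pics/c4.png

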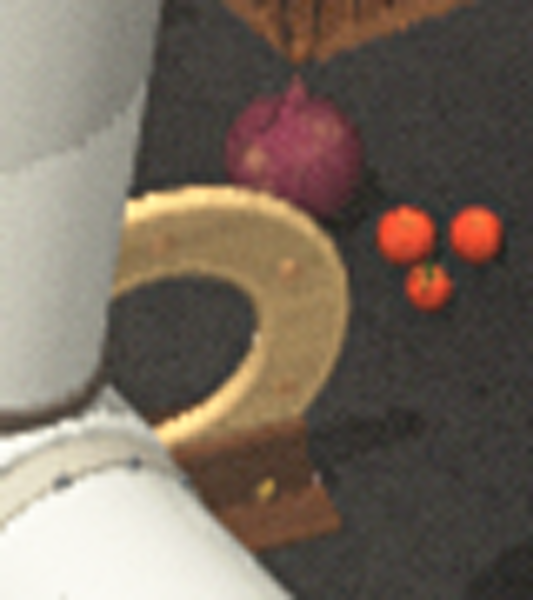

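```bash
cat >> h.py <<'E'
def uc(x,y,u0,v0,f): return u0+(x+.5)/f-.5, v0+(y+.5)/f-.5
def fit2(loc,W):
    loc=np.array(loc,float);W=np.array(W)[:,:2];a=loc.mean(0);b=W.mean(0);H=(loc-a).T@(W-b);U,S,V=np.linalg.svd(H)
    D=np.diag([1,np.sign(np.linalg.det(V.T@U.T))]);R=V.T@D@U.T;t=b-R@a
    return t,np.degrees(np.arctan2(R[1,0],R[0,0])),np.abs((loc@R.T+t)-W).max()
E
python3 - <<'E'
from h import *
d=load("a");T=d["top"];S=d["scene"]
P=[onplane(T,*uc(x,y,280,215,80/9),2,.009) for x,y in[(197,97),(625,188),(585,422),(148,328)]]
print(np.round(P,4)); print("edges",[np.linalg.norm(P[i]-P[i-1]).round(4) for i in range(4)])
# x forward = up in image, y = left
print("rack",fit2([(.045,.085),(.045,-.085),(-.045,-.085),(-.045,.085)],P))
for zz in(.1,.109,.12):
  E=[onplane(T,*uc(x,y,280,215,80/9),2,zz) for x,y in[(117,185),(678,303)]]
  v=E[0]-E[1];print("ring",E[0],E[1],(E[0]+E[1])/2,np.linalg.norm(v),np.degrees(np.arctan2(-v[0],v[1])))
# ring top: center of bright band mid
Q=[onplane(T,*uc(x,y,165,185,8),2,.012) for x,y in[(262,122),(500,150),(445,495),(192,465)]]
print("stand",[np.linalg.norm(Q[i]-Q[i-1]).round(4) for i in range(4)],fit2([(.115,.055),(.115,-.055),(-.035,-.055),(-.035,.055)],Q))
Q2=[onplane(S,*uc(x,y,190,215,6),2,.012) for x,y in[(82,325),(282,258),(358,458),(152,530)]]
print(np.round(Q,4),np.round(Q2,4))
print("stand scene",fit2([(.115,.055),(.115,-.055),(-.035,-.055),(-.035,.055)],Q2))
for nm,a,b in[("jaw",(160,375),(178,153)),("pad",(180,350),(160,140)),("tip",(155,440),(195,212))]:
  print(nm,tri([(T,*uc(*a,165,185,8)),(S,*uc(*b,190,215,6))]))
E
```

```text
[[ 0.4822 -0.1394  0.009 ]
 [ 0.4442 -0.3007  0.009 ]
 [ 0.3571 -0.2826  0.009 ]
 [ 0.3956 -0.1196  0.009 ]]
edges [np.float64(0.0888), np.float64(0.1657), np.float64(0.089), np.float64(0.1675)]
rack (array([ 0.4197598 , -0.21058629]), np.float64(-13.050242064248867), np.float64(0.002837789920998035))
ring [ 0.44295905 -0.1128467   0.1       ] [ 0.39742019 -0.30899749  0.1       ] [ 0.42018962 -0.21092209  0.1       ] 0.2013676224667817 -13.070386811797569
ring [ 0.44231691 -0.11326126  0.109     ] [ 0.39710728 -0.30799394  0.109     ] [ 0.4197121 -0.2106276  0.109    ] 0.19991180245544204 -13.070386811797578
ring [ 0.44153207 -0.11376794  0.12      ] [ 0.39672484 -0.30676739  0.12      ] [ 0.41912845 -0.21026767  0.12      ] 0.1981324668860269 -13.070386811797578
stand [np.float64(0.1465), np.float64(0.1018), np.float64(0.1464), np.float64(0.1064)] (array([0.45767816, 0.18027095]), np.float64(-8.735702111207088), np.float64(0.004202210011273633))
[[0.5766 0.213  0.012 ]
 [0.5625 0.1121 0.012 ]
 [0.4176 0.1332 0.012 ]
 [0.4323 0.2385 0.012 ]] [[0.5722 0.2191 0.012 ]
 [0.5577 0.11   0.012 ]
 [0.4126 0.1354 0.012 ]
 [0.4279 0.2407 0.012 ]]
stand scene (array([0.45306338, 0.18239348]), np.float64(-8.772371621066918), np.float64(0.002862743890867603))
jaw (array([0.4506453 , 0.18350209, 0.2265975 ]), np.float64(0.0020369302977317023))
pad (array([0.46239211, 0.18245991, 0.22304406]), np.float64(0.0052010463187806616))
tip (array([0.42834927, 0.18866766, 0.21047721]), np.float64(0.0036919921030777207))
```

```bash
cat >> h.py <<'E'
from scipy.spatial.transform import Rotation as Ro
def st(tag=""):
    s=readout.read_state();M=Ro.from_rotvec(s["eef_rot"]).as_matrix();a=np.degrees(np.arctan2(M[1,0],M[0,0]))
    print(tag,"t%.2f"%s["time"],"p",(s["eef_pos"]*1000).round(1),"ang%.2f"%a,"z",M[:,2].round(3),"F",s["wrist_force"].round(2),"M",s["moment"].round(2),"w%.4f"%s["grip_width"],"q6 %.2f"%s["qpos"][5])
    return s
E
python3 -c "
from h import *
s=st()"
```

```text
t0.10 p [ 131.5 -559.3  255.4] ang-76.78 z [-0.     0.002 -1.   ] F [0.44 0.98 0.38] M [ 0.01 -0.03  0.03] w0.0857 q6 -0.21
```

```bash
python3 -m creep '[{"x":10,"y":12,"z":8,"roll":2.6,"gripper":1},{"x":24,"y":29,"z":10,"roll":5.3},{"x":24,"y":29,"z":10,"roll":5.3},{"x":24,"y":29,"z":10,"roll":5.3},{"x":24,"y":29,"z":6,"roll":5.3},{"x":24,"y":29,"roll":5.3},{"x":24,"y":29,"roll":5.3},{"x":24,"y":29,"roll":5.3},{"x":24,"y":29,"roll":5.3},{"x":24,"y":29,"roll":5.3},{"x":24,"y":29,"roll":5.3},{"x":24,"y":29,"roll":5.3},{"x":14,"y":17,"roll":2.8},{},{},{}]' 30; python3 -c "
from h import *
s=st();take('b')"
```

```text
t0.10 p [ 131.5 -559.3  255.4] ang-76.78 z [-0.     0.002 -1.   ] F [0.44 0.98 0.38] M [ 0.01 -0.03  0.03] w0.0857 q6 -0.21$[1]: bad value
```

View pics/b_scene.png

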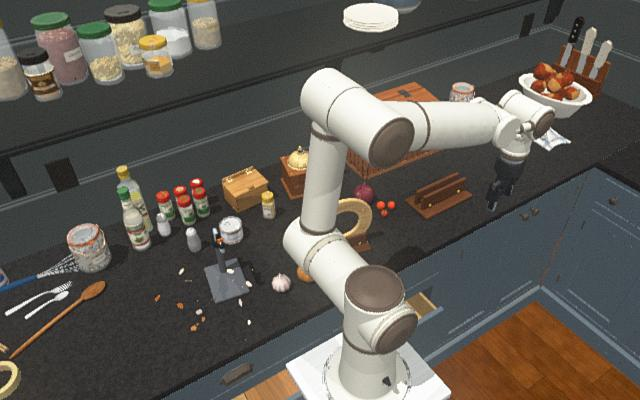

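View pics/b_top.png

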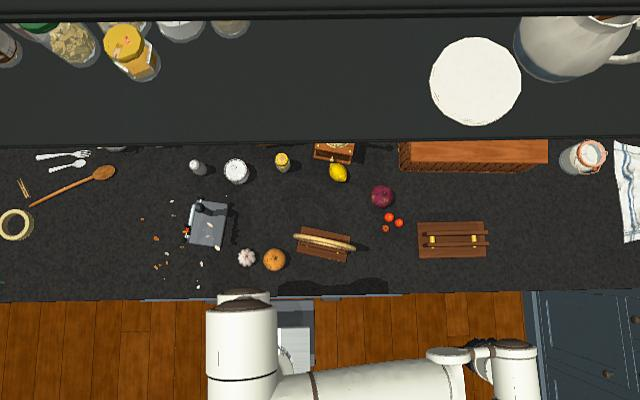

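The call was refused ("bad value" in row 1), so nothing moved. Perhaps every row needs the gripper key, or every key has to be given.

```bash
python3 -m creep '[{"x":10,"y":12,"z":8,"roll":2.6,"gripper":1},{"x":24,"y":29,"z":10,"roll":5.3,"gripper":1},{"x":24,"y":29,"z":10,"roll":5.3,"gripper":1},{"x":24,"y":29,"z":10,"roll":5.3,"gripper":1},{"x":24,"y":29,"z":6,"roll":5.3,"gripper":1},{"x":24,"y":29,"z":0,"roll":5.3,"gripper":1},{"x":24,"y":29,"z":0,"roll":5.3,"gripper":1},{"x":24,"y":29,"z":0,"roll":5.3,"gripper":1},{"x":24,"y":29,"z":0,"roll":5.3,"gripper":1},{"x":24,"y":29,"z":0,"roll":5.3,"gripper":1},{"x":24,"y":29,"z":0,"roll":5.3,"gripper":1},{"x":24,"y":29,"z":0,"roll":5.3,"gripper":1},{"x":14,"y":17,"z":0,"roll":2.8,"gripper":1},{"x":0,"y":0,"z":0,"roll":0,"gripper":1},{"x":0,"y":0,"z":0,"roll":0,"gripper":1},{"x":0,"y":0,"z":0,"roll":0,"gripper":1}]' 30; python3 -c "
from h import *
s=st();take('b')"
```

```text
time: 1.53
eef_pos: [0.4191, -0.2122, 0.3001]
eef_rot: [3.121, -0.359, -0.001]
wrist_force: [0.5, -0.5, -0.1]
grip_width: 0.0855
 t1.53 p [ 419.1 -212.2  300.1] ang-13.13 z [-0.001 -0.    -1.   ] F [ 0.52 -0.51 -0.15] M [0.03 0.02 0.03] w0.0855 q6 -0.50
```

View pics/b_scene.png

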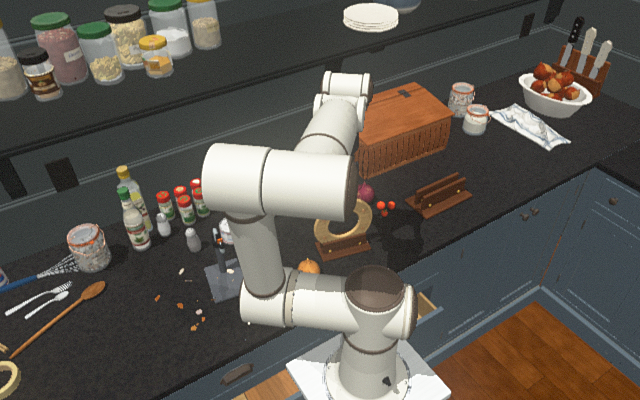

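View pics/b_top.png

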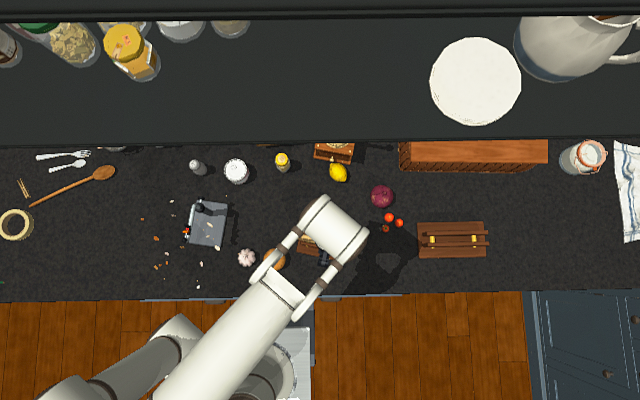

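```bash
python3 -m creep '[{"x":0,"y":1.5,"z":-14,"roll":0,"gripper":1},{"x":0,"y":0,"z":-20,"roll":0,"gripper":1},{"x":0,"y":0,"z":-20,"roll":0,"gripper":1},{"x":0,"y":0,"z":-16,"roll":0,"gripper":1},{"x":0,"y":0,"z":-10,"roll":0,"gripper":1},{"x":0,"y":0,"z":-6,"roll":0,"gripper":1},{"x":0,"y":0,"z":0,"roll":0,"gripper":1},{"x":0,"y":0,"z":0,"roll":0,"gripper":1}]' 30; python3 -c "
from h import *
s=st();take('c')
crop('c','scene',290,170,400,270,'c_s')"
```

```text
time: 2.3
eef_pos: [0.4196, -0.2108, 0.2148]
eef_rot: [3.121, -0.359, 0.001]
wrist_force: [0.3, -0.5, 0.5]
grip_width: 0.0854
 t2.30 p [ 419.6 -210.8  214.8] ang-13.12 z [ 0. -0. -1.] F [ 0.25 -0.47  0.54] M [-0.01 -0.    0.01] w0.0854 q6 -0.49
scale 6.0
```

View pics/c_s.png

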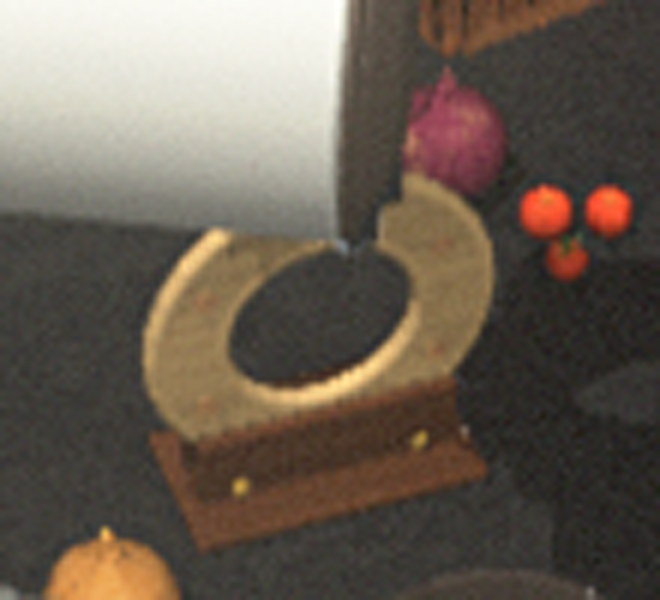

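```bash
python3 -m creep '[{"x":0,"y":0,"z":-2.5,"roll":0,"gripper":0.5},{"x":0,"y":0,"z":0,"roll":0,"gripper":0.2},{"x":0,"y":0,"z":0,"roll":0,"gripper":0},{"x":0,"y":0,"z":0,"roll":0,"gripper":-0.2},{"x":0,"y":0,"z":0,"roll":0,"gripper":-0.4},{"x":0,"y":0,"z":0,"roll":0,"gripper":-0.5},{"x":0,"y":0,"z":0,"roll":0,"gripper":-0.6},{"x":0,"y":0,"z":0,"roll":0,"gripper":-0.7},{"x":0,"y":0,"z":0,"roll":0,"gripper":-0.8},{"x":0,"y":0,"z":0,"roll":0,"gripper":-1},{"x":0,"y":0,"z":0,"roll":0,"gripper":-1},{"x":0,"y":0,"z":0,"roll":0,"gripper":-1},{"x":0,"y":0,"z":0,"roll":0,"gripper":-1}]' 60; python3 -c "
from h import *
s=st()"
```

```text
time: 3.48
eef_pos: [0.4196, -0.2103, 0.212]
eef_rot: [3.121, -0.358, 0.0]
wrist_force: [-0.1, -0.6, 2.0]
grip_width: 0.0105
 t3.48 p [ 419.6 -210.3  212. ] ang-13.07 z [ 0. -0. -1.] F [-0.06 -0.61  1.98] M [0.04 0.   0.03] w0.0105 q6 -0.49
```

```bash
python3 -m creep '[{"x":0,"y":0,"z":4,"roll":0,"gripper":-1},{"x":0,"y":0,"z":6,"roll":0,"gripper":-1},{"x":0,"y":0,"z":10,"roll":0,"gripper":-1},{"x":0,"y":0,"z":10,"roll":0,"gripper":-1},{"x":0,"y":0,"z":0,"roll":0,"gripper":-1},{"x":0,"y":0,"z":0,"roll":0,"gripper":-1}]' 60; python3 -c "
from h import *
s=st();take('d')
crop('d','scene',290,150,400,250,'d_s')"
```

```text
time: 3.98
eef_pos: [0.42, -0.2107, 0.243]
eef_rot: [3.12, -0.358, 0.003]
wrist_force: [-0.0, 0.2, -2.8]
grip_width: 0.0105
 t3.98 p [ 420.  -210.7  243. ] ang-13.08 z [ 0.002 -0.002 -1.   ] F [-0.03  0.17 -2.79] M [-0.02  0.01  0.01] w0.0105 q6 -0.49
scale 6.0
```

View pics/d_s.png

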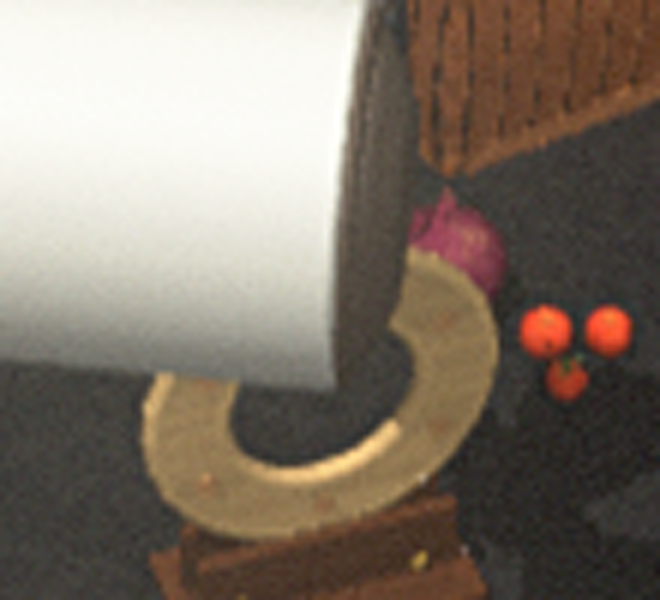

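The ring is held and lifted clear, with about 2.8 N on the wrist. Next I raise it and carry it over.

```bash
python3 -m creep '[{"x":0,"y":0,"z":14,"roll":0,"gripper":-1},{"x":0,"y":0,"z":20,"roll":0,"gripper":-1},{"x":0,"y":0,"z":20,"roll":0,"gripper":-1},{"x":0,"y":0,"z":20,"roll":0,"gripper":-1},{"x":0,"y":0,"z":14,"roll":0,"gripper":-1},{"x":0,"y":0,"z":4,"roll":0,"gripper":-1}]' 60; python3 -m creep '[{"x":-1,"y":10,"z":0,"roll":0.3,"gripper":-1},{"x":-2,"y":20,"z":0,"roll":0.3,"gripper":-1},{"x":-2,"y":26,"z":0,"roll":0.3,"gripper":-1},{"x":-2,"y":26,"z":0,"roll":0.3,"gripper":-1},{"x":-2,"y":26,"z":0,"roll":0.3,"gripper":-1},{"x":-2,"y":26,"z":0,"roll":0.3,"gripper":-1},{"x":-2,"y":26,"z":0,"roll":0.3,"gripper":-1},{"x":-2,"y":26,"z":0,"roll":0.3,"gripper":-1},{"x":-2,"y":26,"z":0,"roll":0.3,"gripper":-1},{"x":-2,"y":26,"z":0,"roll":0.3,"gripper":-1},{"x":-2,"y":26,"z":0,"roll":0.3,"gripper":-1},{"x":-2,"y":26,"z":0,"roll":0.3,"gripper":-1},{"x":-2,"y":26,"z":0,"roll":0.3,"gripper":-1},{"x":-2,"y":26,"z":0,"roll":0.3,"gripper":-1},{"x":-3,"y":26,"z":0,"roll":0.1,"gripper":-1},{"x":-3,"y":22,"z":0,"roll":0,"gripper":-1},{"x":-1,"y":12,"z":0,"roll":0,"gripper":-1},{"x":0,"y":0,"z":0,"roll":0,"gripper":-1},{"x":0,"y":0,"z":0,"roll":0,"gripper":-1},{"x":0,"y":0,"z":0,"roll":0,"gripper":-1}]' 60; python3 -c "
from h import *
s=st();take('e')
crop('e','scene',170,150,330,270,'e_s')
crop('e','top',140,160,300,280,'e_t')"
```

```text
time: 4.58
eef_pos: [0.4202, -0.2108, 0.3361]
eef_rot: [3.119, -0.357, 0.005]
wrist_force: [0.3, -1.2, -2.6]
grip_width: 0.0105
time: 6.25
eef_pos: [0.3849, 0.1914, 0.3327]
eef_rot: [3.131, -0.24, -0.003]
wrist_force: [0.3, -0.1, -2.1]
grip_width: 0.0101
 t6.25 p [384.9 191.4 332.7] ang-8.77 z [-0.002 -0.001 -1.   ] F [ 0.26 -0.14 -2.11] M [-0.01 -0.02  0.03] w0.0101 q6 0.33
scale 5.0
scale 5.0
```

View pics/e_s.png

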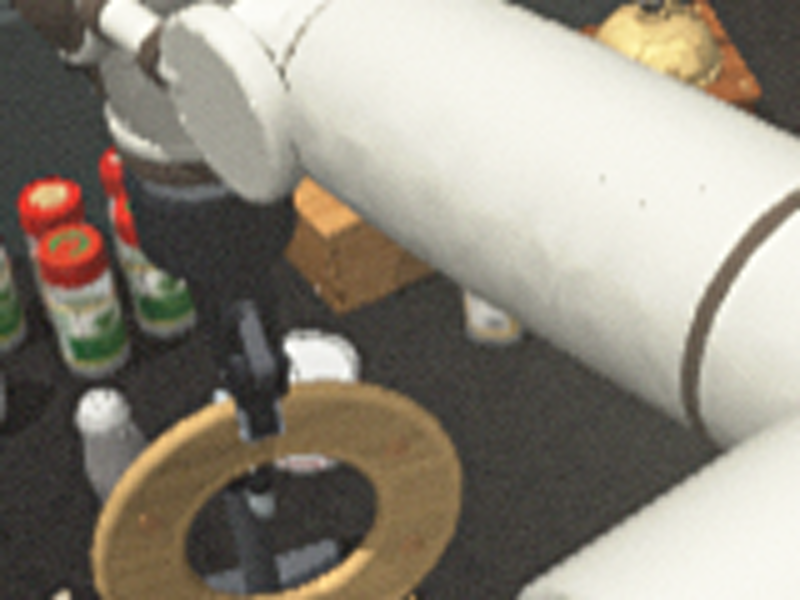

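View pics/e_t.png

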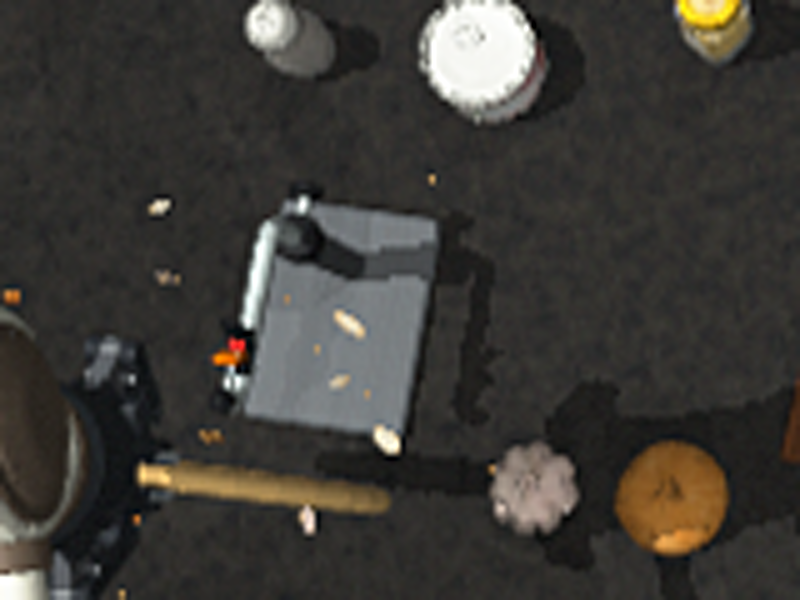

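```bash
python3 - <<'E'
from h import *
d=load("e");T=d["top"];S=d["scene"]
p=np.array([.3849,.1914,.3327-.103]);a=np.radians(-8.77);ex=np.array([np.cos(a),np.sin(a),0]);ey=np.array([-ex[1],ex[0],0])
print("pred right end",proj(T,p-.1*ey),"obs",uc(390,500,140,160,5))
# predicted ring contour in scene and top overlay
for n,c in(("scene",(170,150,330,270)),("top",(140,160,300,280))):
  s=d[n];im=cv2.cvtColor(s["image"],cv2.COLOR_RGB2BGR)[c[1]:c[3],c[0]:c[2]];im=cv2.resize(im,None,fx=5,fy=5,interpolation=cv2.INTER_CUBIC)
  for rr in(.1,.052):
   for k in np.linspace(0,2*np.pi,90):
    u,v=proj(s,p+rr*np.cos(k)*ey+rr*np.sin(k)*np.array([0,0,1])-(0.006*ex if rr==.052 else 0*ex))
    cv2.circle(im,(int((u-c[0]+.5)*5),int((v-c[1]+.5)*5)),1,(0,0,255),-1)
  cv2.imwrite(f"pics/e_ov_{n}.png",im)
E
```

```text
pred right end [216.73620818 260.12493633] obs (217.6, 259.6)
```

View pics/e_ov_scene.png

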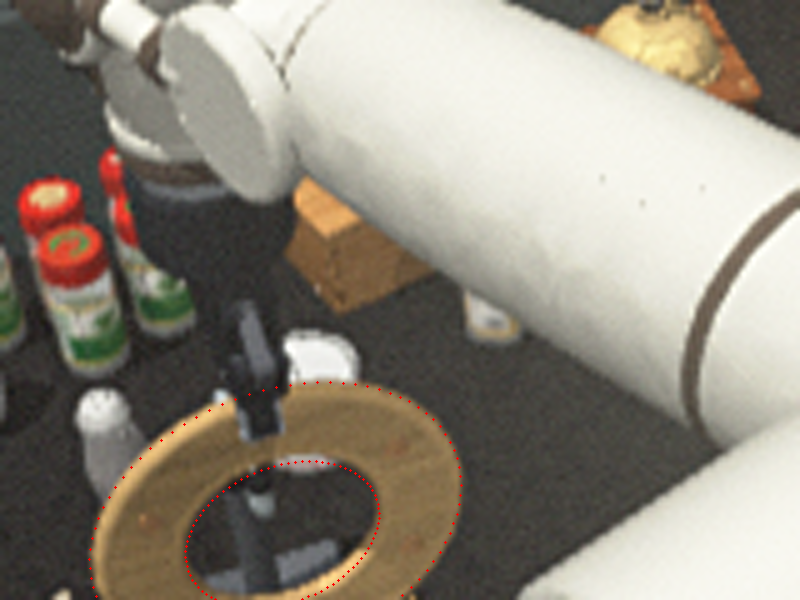

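View pics/e_ov_top.png

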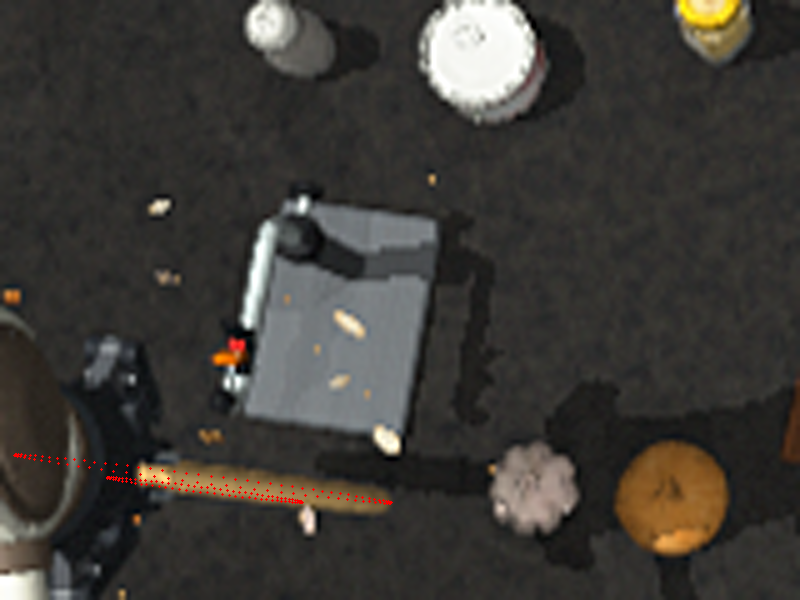

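```bash
cat > ov.py <<'E'
from h import *
import sys
tag,ox,oy,ang,seat=sys.argv[1],*map(float,sys.argv[2:6])
d=load(tag);a=np.radians(ang);ex=np.array([np.cos(a),np.sin(a),0]);ey=np.array([-ex[1],ex[0],0]);ez=np.array([0,0,1]);o=np.array([ox,oy,0])
W=lambda x,y,z:o+ex*x*1e-3+ey*y*1e-3+ez*z*1e-3
h=seat
L=[([(-35,-55,12),(115,-55,12),(115,55,12),(-35,55,12),(-35,-55,12)],(0,255,255)),
 ([(75,0,12),(75,0,h-20)],(255,0,255)),
 ([(-1.5,-7,h+9),(-1.5,7,h+9)],(0,255,0)),([(7,-7,h+9),(7,7,h+9)],(255,0,0)),([(7,-7,h),(7,7,h),(-1.5,7,h),(-1.5,-7,h),(7,-7,h)],(255,255,255)),
 ([(-30,-7,h+18),(-30,7,h+18)],(0,128,255)),([(-30,0,h-21),(75,0,h-21)],(255,255,0))]
for n,c in(("scene",(200,220,260,300)),("top",(180,190,240,255))):
  s=d[n];f=min(800/(c[2]-c[0]),600/(c[3]-c[1]));f=int(f)
  im=cv2.cvtColor(s["image"],cv2.COLOR_RGB2BGR)[c[1]:c[3],c[0]:c[2]];im=cv2.resize(im,None,fx=f,fy=f,interpolation=cv2.INTER_CUBIC)
  for P,col in L:
    q=[proj(s,W(*p)) for p in P];q=np.array([[(u-c[0]+.5)*f,(v-c[1]+.5)*f] for u,v in q]).astype(np.int32)
    cv2.polylines(im,[q],False,col,1)
  cv2.imwrite(f"pics/ov_{sys.argv[6]}_{n}.png",im)
E
python3 ov.py a .455 .1815 -8.75 210 1
```

```text
(no output)
```

View pics/ov_1_scene.png

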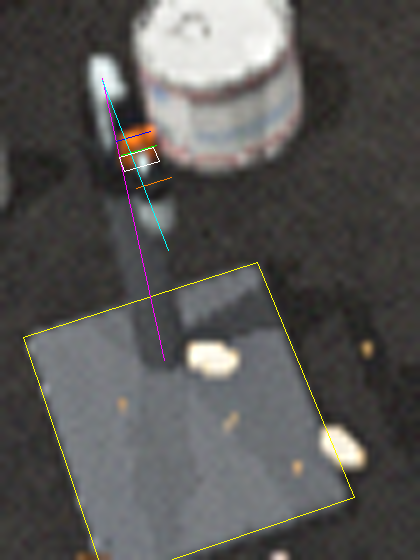

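View pics/ov_1_top.png

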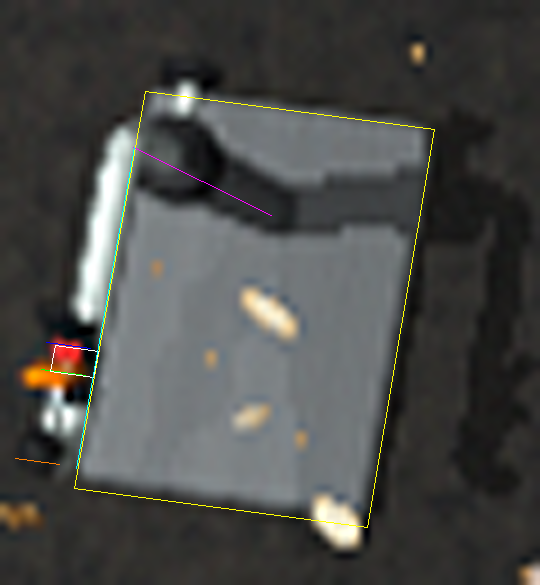

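```bash
python3 -m creep '[{"x":0,"y":0,"z":-6,"roll":0,"gripper":-1},{"x":0,"y":0,"z":-8,"roll":0,"gripper":-1},{"x":4,"y":0,"z":-3,"roll":0,"gripper":-1},{"x":8,"y":-1,"z":0,"roll":0,"gripper":-1},{"x":10,"y":-1.5,"z":0,"roll":0,"gripper":-1},{"x":10,"y":-1.5,"z":0,"roll":0,"gripper":-1},{"x":10,"y":-1.5,"z":0,"roll":0,"gripper":-1},{"x":10,"y":-1.5,"z":0,"roll":0,"gripper":-1},{"x":10,"y":-1.5,"z":0,"roll":0,"gripper":-1},{"x":6,"y":-1,"z":0,"roll":0,"gripper":-1},{"x":2,"y":0,"z":0,"roll":0,"gripper":-1},{"x":0,"y":0,"z":0,"roll":0,"gripper":-1},{"x":0,"y":0,"z":0,"roll":0,"gripper":-1}]' 60; python3 -c "
from h import *
s=st();take('f')
crop('f','scene',190,170,290,245,'f_s')
crop('f','top',150,190,230,250,'f_t')"
```

```text
time: 7.43
eef_pos: [0.4554, 0.1823, 0.3167]
eef_rot: [3.132, -0.24, -0.001]
wrist_force: [0.4, 0.3, -2.8]
grip_width: 0.0107
 t7.43 p [455.4 182.3 316.7] ang-8.77 z [-0.001  0.    -1.   ] F [ 0.4   0.34 -2.76] M [0.03 0.01 0.  ] w0.0107 q6 0.29
scale 8.0
scale 10.0
```

View pics/f_s.png

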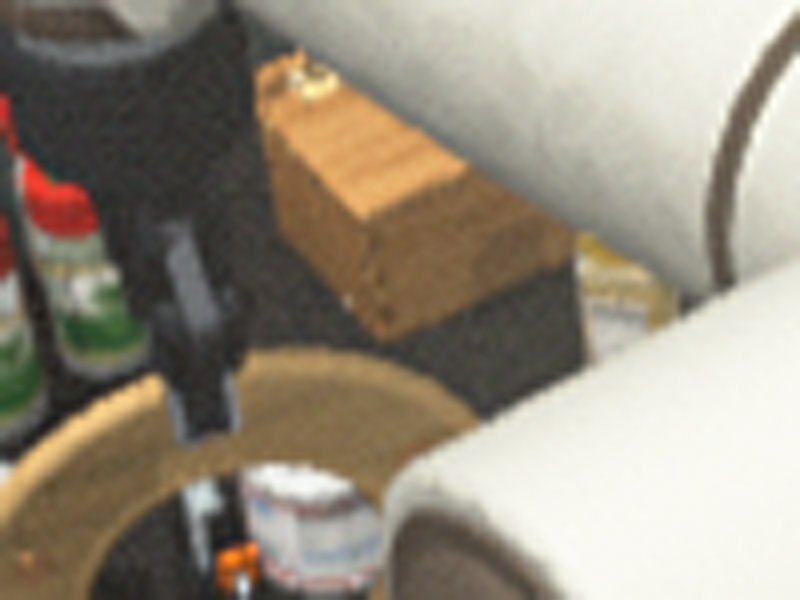

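View pics/f_t.png

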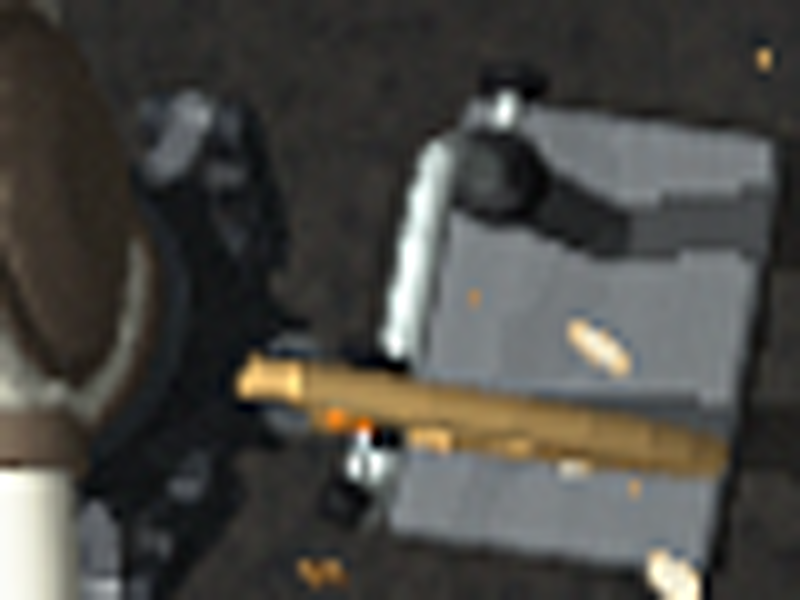

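```bash
python3 - <<'E'
from h import *
d=load("f");T=d["top"]
p=np.array([.4554,.1823,.3167-.103]);a=np.radians(-8.77);ex=np.array([np.cos(a),np.sin(a),0]);ey=np.array([-ex[1],ex[0],0]);ez=np.array([0,0,1])
print("pred right end",proj(T,p-.1*ey),"obs 222.05,235.05")
for h in(.205,.213,.22):
  q=np.array([p[0],p[1],h]); print(h,"seat+4 at ring plane x=0,3:",proj(T,q+.004*ez),proj(T,q+.003*ex+.004*ez),"lip+18 x=-4",proj(T,q-.004*ex+.018*ez), "tip",proj(T,q-.030*ex+.018*ez))
E
python3 ov.py a .4554 .1823 -8.75 213 2
python3 -c "
from h import *
crop('a','top',177,218,197,244,'a_hook_t')
crop('a','scene',208,222,232,256,'a_hook_s')"
```

```text
pred right end [221.69643988 235.01285445] obs 222.05,235.05
0.205 seat+4 at ring plane x=0,3: [187.4291298  230.52271982] [187.61930799 229.48199098] lip+18 x=-4 [185.63727037 231.51903797] tip [183.95446894 240.69589643]
0.213 seat+4 at ring plane x=0,3: [186.55714599 230.28989629] [186.74902181 229.24195978] lip+18 x=-4 [184.7411967 231.2902722] tip [183.04309491 240.5318056 ]
0.22 seat+4 at ring plane x=0,3: [185.78405296 230.08347704] [185.97743811 229.02915143] lip+18 x=-4 [183.94660984 231.0874158 ] tip [182.23490106 240.38629213]
scale 23.076923076923077
scale 17.647058823529413
```

View pics/a_hook_t.png

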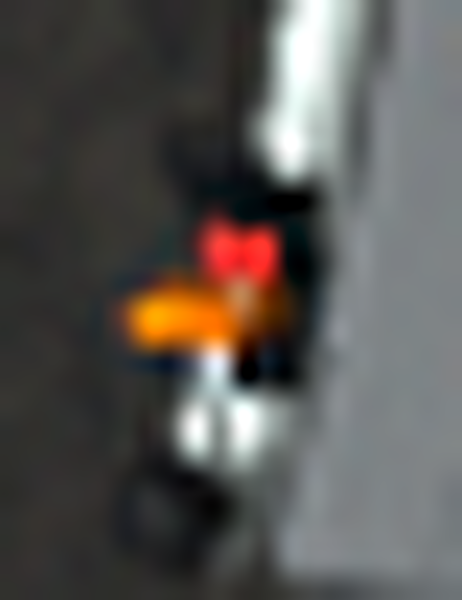

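View pics/a_hook_s.png

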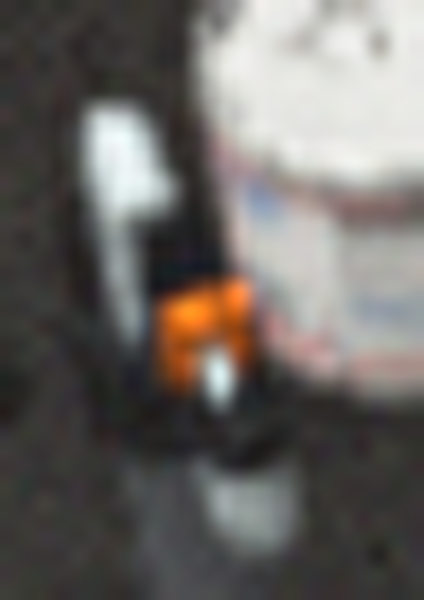

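```bash
python3 -m creep '[{"x":1,"y":0,"z":-3,"roll":0,"gripper":-1},{"x":0,"y":0,"z":-5,"roll":0,"gripper":-1},{"x":0,"y":0,"z":-3,"roll":0,"gripper":-1},{"x":0,"y":0,"z":-1,"roll":0,"gripper":-1},{"x":0,"y":0,"z":-1,"roll":0,"gripper":-1},{"x":0,"y":0,"z":-1,"roll":0,"gripper":-1}]' 60; python3 -c "
from h import *
s=st();take('g')
crop('g','scene',190,200,270,260,'g_s')
crop('g','top',150,190,230,250,'g_t')"
```

```text
time: 8.03
eef_pos: [0.4565, 0.1823, 0.3027]
eef_rot: [-3.132, 0.24, 0.0]
wrist_force: [-0.0, -0.4, -2.1]
grip_width: 0.0108
 t8.03 p [456.5 182.3 302.7] ang-8.77 z [-0.  0. -1.] F [-0.01 -0.36 -2.11] M [-0.02 -0.01 -0.05] w0.0108 q6 0.29
scale 10.0
scale 10.0
```

View pics/g_s.png

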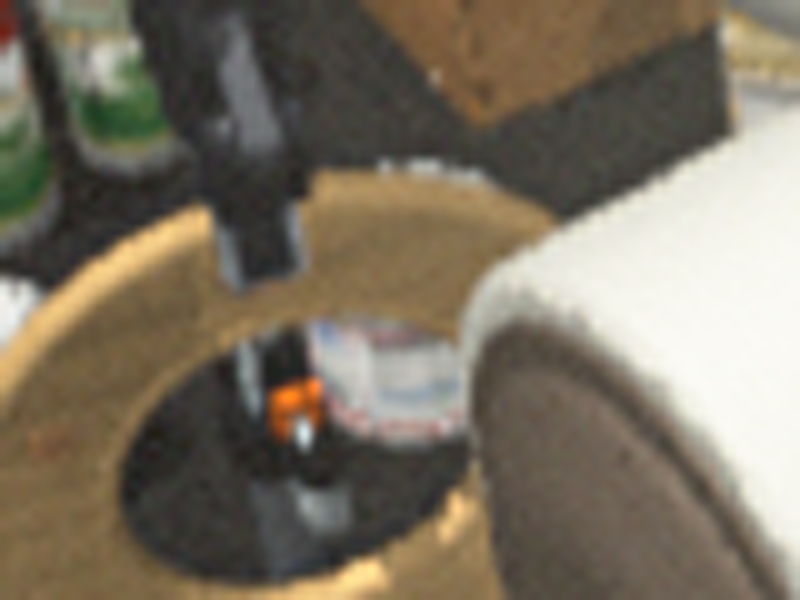

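View pics/g_t.png

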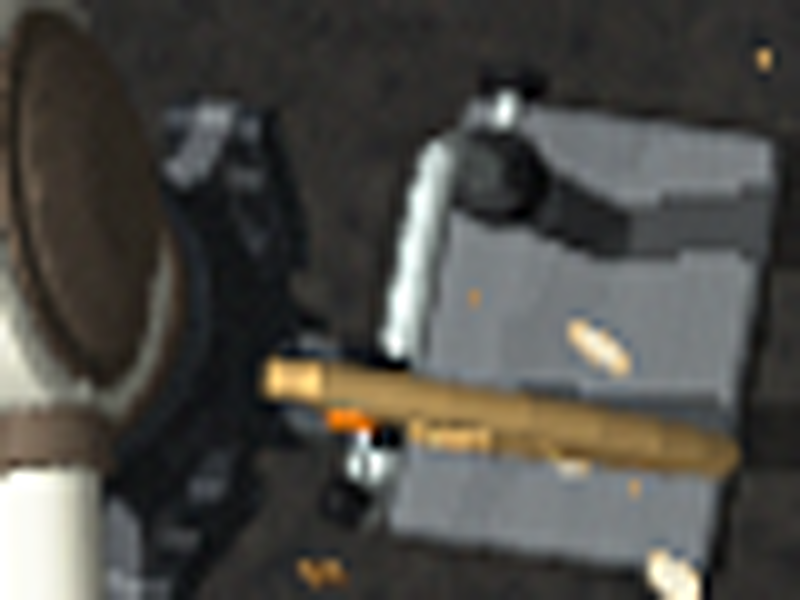

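```bash
python3 -m creep '[{"x":0,"y":0,"z":-1,"roll":0,"gripper":-1},{"x":0,"y":0,"z":-1,"roll":0,"gripper":-1},{"x":0,"y":0,"z":-1,"roll":0,"gripper":-1},{"x":0,"y":0,"z":-1,"roll":0,"gripper":-1},{"x":0,"y":0,"z":-1,"roll":0,"gripper":-1},{"x":0,"y":0,"z":-1,"roll":0,"gripper":-1}]'; python3 -c "
from h import *
s=st()"; python3 -m creep '[{"x":0,"y":0,"z":-1,"roll":0,"gripper":-1},{"x":0,"y":0,"z":-1,"roll":0,"gripper":-1},{"x":0,"y":0,"z":-1,"roll":0,"gripper":-1},{"x":0,"y":0,"z":-1,"roll":0,"gripper":-1}]'; python3 -c "
from h import *
s=st()"
```

```text
time: 8.63
eef_pos: [0.4565, 0.1822, 0.2967]
eef_rot: [3.132, -0.24, -0.0]
wrist_force: [0.5, -0.1, -3.2]
grip_width: 0.0103
 t8.63 p [456.5 182.2 296.7] ang-8.78 z [-0. -0. -1.] F [ 0.49 -0.14 -3.24] M [-0.04  0.03  0.08] w0.0103 q6 0.29
time: 8.97
eef_pos: [0.4565, 0.1823, 0.2927]
eef_rot: [3.132, -0.24, 0.0]
wrist_force: [0.4, 0.5, -2.4]
grip_width: 0.0103
 t8.97 p [456.5 182.3 292.7] ang-8.78 z [ 0. -0. -1.] F [ 0.41  0.46 -2.41] M [-0.03  0.02 -0.06] w0.0103 q6 0.29
```

```bash
python3 -m creep '[{"x":0,"y":0,"z":-1,"roll":0,"gripper":-1},{"x":0,"y":0,"z":-1,"roll":0,"gripper":-1},{"x":0,"y":0,"z":-1,"roll":0,"gripper":-1}]'; python3 -c "
from h import *
s=st()"
```

```text
time: 9.22
eef_pos: [0.4565, 0.1823, 0.2897]
eef_rot: [-3.132, 0.24, 0.0]
wrist_force: [0.4, -0.1, -2.1]
grip_width: 0.0105
 t9.22 p [456.5 182.3 289.7] ang-8.78 z [-0.  0. -1.] F [ 0.36 -0.09 -2.14] M [-0.    0.01 -0.  ] w0.0105 q6 0.29
```

```bash
python3 -m creep '[{"x":0,"y":0,"z":-1,"roll":0,"gripper":-1},{"x":0,"y":0,"z":-1,"roll":0,"gripper":-1},{"x":0,"y":0,"z":-1,"roll":0,"gripper":-1}]'; python3 -c "
from h import *
s=st()"
```

```text
time: 9.47
eef_pos: [0.4565, 0.1823, 0.2867]
eef_rot: [-3.132, 0.24, -0.0]
wrist_force: [-0.3, 0.2, -2.5]
grip_width: 0.0106
 t9.47 p [456.5 182.3 286.7] ang-8.78 z [ 0.  0. -1.] F [-0.31  0.23 -2.54] M [ 0.03  0.02 -0.01] w0.0106 q6 0.29
```

```bash
python3 -m creep '[{"x":0,"y":0,"z":-1,"roll":0,"gripper":-1},{"x":0,"y":0,"z":-1,"roll":0,"gripper":-1}]'; python3 -c "
from h import *
s=st()"
```

```text
time: 9.63
eef_pos: [0.4565, 0.1822, 0.2847]
eef_rot: [3.132, -0.24, 0.0]
wrist_force: [0.4, -0.3, -2.0]
grip_width: 0.0105
 t9.63 p [456.5 182.2 284.7] ang-8.78 z [ 0. -0. -1.] F [ 0.4  -0.28 -2.02] M [-0.03 -0.04 -0.  ] w0.0105 q6 0.29
```

```bash
python3 -m creep '[{"x":0,"y":0,"z":-1,"roll":0,"gripper":-1},{"x":0,"y":0,"z":-1,"roll":0,"gripper":-1}]'; python3 -c "
from h import *
s=st()"
```

```text
time: 9.8
eef_pos: [0.4565, 0.1823, 0.2827]
eef_rot: [-3.132, 0.24, 0.0]
wrist_force: [-0.1, -0.1, -2.1]
grip_width: 0.0103
 t9.80 p [456.5 182.3 282.7] ang-8.77 z [-0.  0. -1.] F [-0.11 -0.07 -2.07] M [-0.01  0.03  0.04] w0.0103 q6 0.29
```

```bash
python3 -m creep '[{"x":0,"y":0,"z":-1,"roll":0,"gripper":-1},{"x":0,"y":0,"z":-1,"roll":0,"gripper":-1}]'; python3 -c "
from h import *
s=st();take('i')
crop('i','scene',195,205,255,250,'i_s')
crop('i','top',165,205,225,250,'i_t')"
```

```text
time: 9.97
eef_pos: [0.4565, 0.1823, 0.2807]
eef_rot: [3.132, -0.24, -0.0]
wrist_force: [1.0, 0.7, -3.2]
grip_width: 0.0109
 t9.97 p [456.5 182.3 280.7] ang-8.78 z [-0. -0. -1.] F [ 0.99  0.73 -3.15] M [-0.01  0.03 -0.02] w0.0109 q6 0.29
scale 13.333333333333334
scale 13.333333333333334
```

View pics/i_s.png

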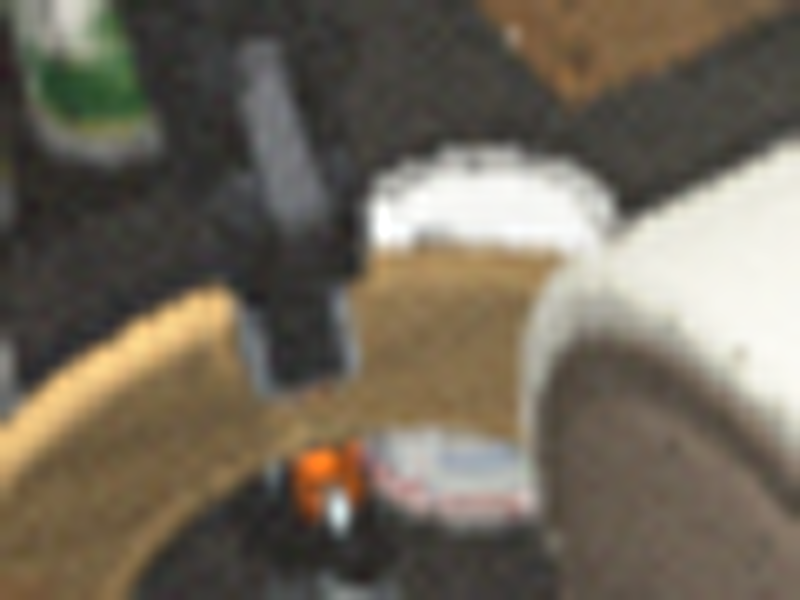

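View pics/i_t.png

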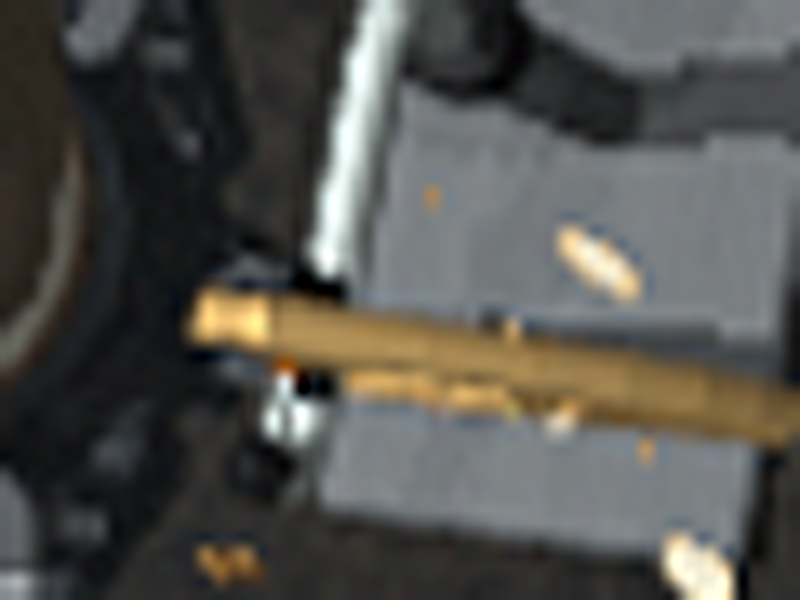

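```bash
python3 -m creep '[{"x":0,"y":0,"z":-1,"roll":0,"gripper":-1},{"x":0,"y":0,"z":-1,"roll":0,"gripper":-1}]'; python3 -c "
from h import *
s=st()"
```

```text
time: 10.23
eef_pos: [0.4568, 0.1823, 0.2791]
eef_rot: [-3.132, 0.24, -0.002]
wrist_force: [1.0, -1.1, -1.3]
grip_width: 0.0106
 t10.23 p [456.8 182.3 279.1] ang-8.78 z [ 0.001  0.    -1.   ] F [ 1.05 -1.1  -1.29] M [ 0.03 -0.15  0.02] w0.0106 q6 0.29
```

```bash
python3 -m creep '[{"x":0,"y":0,"z":-1,"roll":0,"gripper":-1},{"x":0,"y":0,"z":-1,"roll":0,"gripper":-1}]'; python3 -c "
from h import *
s=st()"
```

```text
time: 10.4
eef_pos: [0.4574, 0.1822, 0.2776]
eef_rot: [-3.132, 0.24, -0.004]
wrist_force: [2.6, -0.5, 0.6]
grip_width: 0.0106
 t10.40 p [457.4 182.2 277.6] ang-8.78 z [ 0.003  0.    -1.   ] F [ 2.56 -0.46  0.64] M [ 0.02 -0.48 -0.01] w0.0106 q6 0.29
```

```bash
python3 -m creep '[{"x":0,"y":0,"z":-1,"roll":0,"gripper":-1}]'; python3 -c "
from h import *
s=st()"
```

```text
time: 10.48
eef_pos: [0.4576, 0.1822, 0.2768]
eef_rot: [-3.132, 0.24, -0.005]
wrist_force: [3.8, 0.3, 2.0]
grip_width: 0.0105
 t10.48 p [457.6 182.2 276.8] ang-8.78 z [ 0.003  0.    -1.   ] F [3.85 0.26 1.98] M [-0.07 -0.52 -0.05] w0.0105 q6 0.29
```

```bash
python3 -m creep '[{"x":1,"y":-0.1,"z":0,"roll":0,"gripper":-1},{"x":1,"y":-0.2,"z":0,"roll":0,"gripper":-1},{"x":0,"y":0,"z":0,"roll":0,"gripper":-1},{"x":0,"y":0,"z":0,"roll":0,"gripper":-1}]'; python3 -c "
from h import *
s=st()"
```

```text
time: 10.82
eef_pos: [0.4585, 0.182, 0.2756]
eef_rot: [-3.132, 0.24, 0.001]
wrist_force: [1.1, 0.1, -1.1]
grip_width: 0.0108
 t10.82 p [458.5 182.  275.6] ang-8.78 z [-0.  0. -1.] F [ 1.11  0.11 -1.11] M [ 0.04 -0.33  0.01] w0.0108 q6 0.29
```

```bash
python3 -m creep '[{"x":0,"y":0,"z":-1,"roll":0,"gripper":-1},{"x":0,"y":0,"z":-1,"roll":0,"gripper":-1}]'; python3 -c "
from h import *
s=st()"
```

```text
time: 10.98
eef_pos: [0.459, 0.1819, 0.2741]
eef_rot: [-3.132, 0.24, -0.002]
wrist_force: [3.3, -0.7, 0.5]
grip_width: 0.0105
 t10.98 p [459.  181.9 274.1] ang-8.78 z [ 0.001 -0.    -1.   ] F [ 3.33 -0.69  0.52] M [-0.03 -0.56 -0.01] w0.0105 q6 0.29
```

```bash
python3 -m creep '[{"x":0,"y":0,"z":-1,"roll":0,"gripper":-1},{"x":0,"y":0,"z":-1,"roll":0,"gripper":-1}]'; python3 -c "
from h import *
s=st()"
```

```text
time: 11.15
eef_pos: [0.459, 0.1819, 0.2722]
eef_rot: [-3.132, 0.241, -0.002]
wrist_force: [3.1, 0.2, 1.3]
grip_width: 0.0106
 t11.15 p [459.  181.9 272.2] ang-8.78 z [ 0.002  0.    -1.   ] F [3.14 0.24 1.34] M [-0.08 -0.58  0.03] w0.0106 q6 0.29
```

```bash
python3 -m creep '[{"x":0,"y":0,"z":-1,"roll":0,"gripper":-1},{"x":0,"y":0,"z":-1,"roll":0,"gripper":-1}]'; python3 -c "
from h import *
s=st()"
```

```text
time: 11.32
eef_pos: [0.4589, 0.1819, 0.2701]
eef_rot: [-3.132, 0.24, -0.002]
wrist_force: [3.4, -0.8, 2.6]
grip_width: 0.0102
 t11.32 p [458.9 181.9 270.1] ang-8.78 z [ 0.001  0.    -1.   ] F [ 3.41 -0.83  2.56] M [-0.05 -0.67 -0.02] w0.0102 q6 0.29
```

```bash
python3 -m creep '[{"x":0,"y":0,"z":-1,"roll":0,"gripper":-1},{"x":0,"y":0,"z":-1,"roll":0,"gripper":-1}]'; python3 -c "
from h import *
s=st()"
```

```text
time: 11.48
eef_pos: [0.4586, 0.182, 0.268]
eef_rot: [-3.132, 0.24, -0.001]
wrist_force: [2.6, -0.3, 3.4]
grip_width: 0.0106
 t11.48 p [458.6 182.  268. ] ang-8.78 z [ 0.  0. -1.] F [ 2.59 -0.28  3.41] M [-0.06 -0.46  0.03] w0.0106 q6 0.29
```

```bash
python3 -m creep '[{"x":0,"y":0,"z":-1,"roll":0,"gripper":-1},{"x":0,"y":0,"z":-1,"roll":0,"gripper":-1}]'; python3 -c "
from h import *
s=st()"
```

```text
time: 11.65
eef_pos: [0.4585, 0.182, 0.2658]
eef_rot: [-3.132, 0.24, -0.0]
wrist_force: [3.2, -0.2, 1.6]
grip_width: 0.0106
 t11.65 p [458.5 182.  265.8] ang-8.77 z [ 0.  0. -1.] F [ 3.23 -0.18  1.63] M [-0.12 -0.54  0.02] w0.0106 q6 0.29
```

```bash
python3 -m creep '[{"x":0,"y":0,"z":-1,"roll":0,"gripper":-1},{"x":0,"y":0,"z":-1,"roll":0,"gripper":-1}]'; python3 -c "
from h import *
s=st();take('j')
crop('j','scene',195,205,255,250,'j_s')
crop('j','top',165,205,225,250,'j_t')"
```

```text
time: 11.82
eef_pos: [0.4586, 0.182, 0.2641]
eef_rot: [-3.132, 0.24, -0.001]
wrist_force: [-0.4, -1.0, 10.1]
grip_width: 0.0102
 t11.82 p [458.6 182.  264.1] ang-8.77 z [ 0.  0. -1.] F [-0.39 -1.01 10.11] M [-0.16 -0.07  0.03] w0.0102 q6 0.29
scale 13.333333333333334
scale 13.333333333333334
```

View pics/j_s.png

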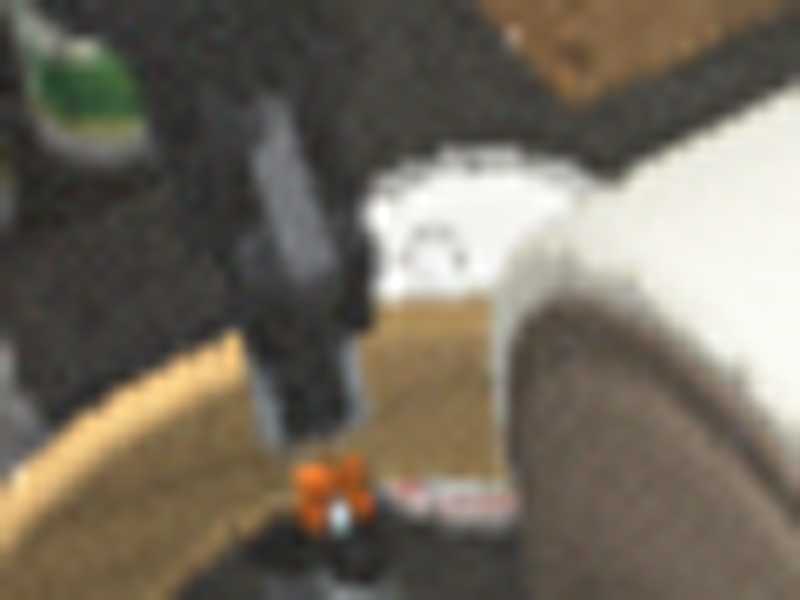

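View pics/j_t.png

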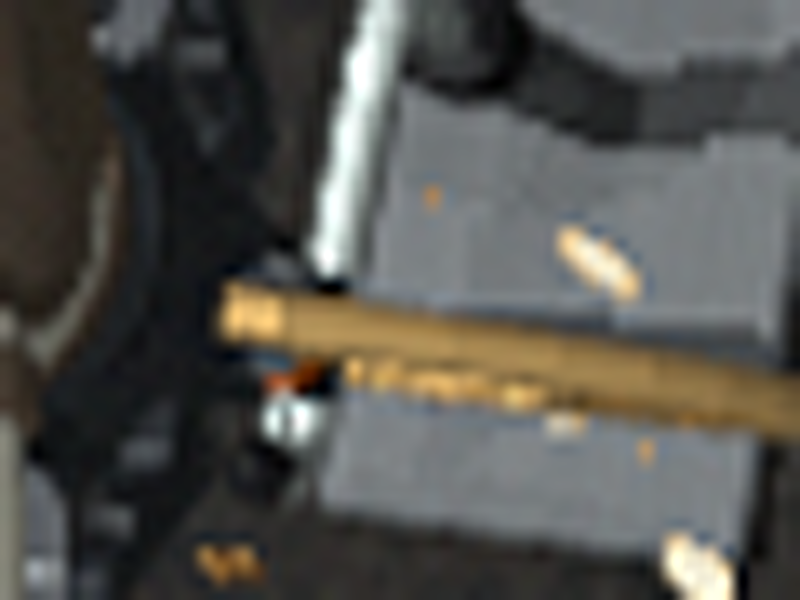

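```bash
python3 -m creep '[{"x":0,"y":0,"z":0,"roll":0,"gripper":-1},{"x":0,"y":0,"z":0,"roll":0,"gripper":-1}]'; python3 -c "
from h import *
s=st()"
```

```text
time: 12.08
eef_pos: [0.4586, 0.182, 0.2642]
eef_rot: [-3.132, 0.24, -0.001]
wrist_force: [1.4, -0.7, 5.4]
grip_width: 0.0105
 t12.08 p [458.6 182.  264.2] ang-8.77 z [ 0.  0. -1.] F [ 1.45 -0.71  5.41] M [-0.09 -0.39 -0.04] w0.0105 q6 0.29
```

```bash
python3 -m creep '[{"x":0,"y":0,"z":-0.5,"roll":0,"gripper":-1},{"x":0,"y":0,"z":0,"roll":0,"gripper":-1}]'; python3 -c "
from h import *
s=st()"
```

```text
time: 12.25
eef_pos: [0.4586, 0.182, 0.2641]
eef_rot: [-3.132, 0.24, -0.001]
wrist_force: [0.9, -0.5, 6.8]
grip_width: 0.0105
 t12.25 p [458.6 182.  264.1] ang-8.77 z [ 0.  0. -1.] F [ 0.91 -0.52  6.81] M [-0.14 -0.19 -0.01] w0.0105 q6 0.29
```

```bash
python3 -m creep '[{"x":0,"y":0,"z":-0.7,"roll":0,"gripper":-1},{"x":0,"y":0,"z":-0.3,"roll":0,"gripper":-1},{"x":0,"y":0,"z":0,"roll":0,"gripper":-1}]'; python3 -c "
from h import *
s=st()"
```

```text
time: 12.5
eef_pos: [0.4587, 0.182, 0.264]
eef_rot: [-3.132, 0.24, -0.001]
wrist_force: [-1.6, -1.8, 12.0]
grip_width: 0.011
 t12.50 p [458.7 182.  264. ] ang-8.77 z [ 0.001  0.    -1.   ] F [-1.65 -1.76 12.03] M [-0.21  0.26 -0.  ] w0.0110 q6 0.29
```

```bash
python3 -m creep '[{"x":0,"y":0,"z":-0.7,"roll":0,"gripper":-1},{"x":0,"y":0,"z":-0.3,"roll":0,"gripper":-1},{"x":0,"y":0,"z":0,"roll":0,"gripper":-1}]'; python3 -c "
from h import *
s=st()"
```

```text
time: 12.75
eef_pos: [0.4587, 0.1821, 0.2639]
eef_rot: [-3.132, 0.24, -0.002]
wrist_force: [-3.4, -1.3, 17.0]
grip_width: 0.0106
 t12.75 p [458.7 182.1 263.9] ang-8.76 z [ 0.001  0.    -1.   ] F [-3.43 -1.34 17.01] M [-0.29  0.67 -0.02] w0.0106 q6 0.29
```

```bash
python3 -m creep '[{"x":-0.5,"y":0.1,"z":0.7,"roll":0,"gripper":-1},{"x":-0.5,"y":0,"z":0,"roll":0,"gripper":-1},{"x":0,"y":0,"z":0,"roll":0,"gripper":-1}]'; python3 -c "
from h import *
s=st()"; python3 ov.py a .4577 .182 -8.75 213 3
```

```text
time: 13.0
eef_pos: [0.4584, 0.1821, 0.264]
eef_rot: [-3.132, 0.24, -0.005]
wrist_force: [1.3, -1.0, 10.5]
grip_width: 0.0108
 t13.00 p [458.4 182.1 264. ] ang-8.77 z [ 0.003 -0.    -1.   ] F [ 1.3  -1.03 10.53] M [-0.22 -0.2  -0.03] w0.0108 q6 0.29
```

```bash
python3 -m creep '[{"x":-0.5,"y":0.1,"z":0,"roll":0,"gripper":-1},{"x":-0.5,"y":0,"z":0,"roll":0,"gripper":-1},{"x":0,"y":0,"z":0,"roll":0,"gripper":-1}]'; python3 -c "
from h import *
s=st()"
```

```text
time: 13.25
eef_pos: [0.4582, 0.182, 0.264]
eef_rot: [-3.132, 0.241, -0.009]
wrist_force: [4.8, -1.4, 8.3]
grip_width: 0.0104
 t13.25 p [458.2 182.  264. ] ang-8.78 z [ 0.006 -0.    -1.   ] F [ 4.79 -1.36  8.34] M [-0.25 -0.89 -0.01] w0.0104 q6 0.29
```

View pics/ov_3_scene.png

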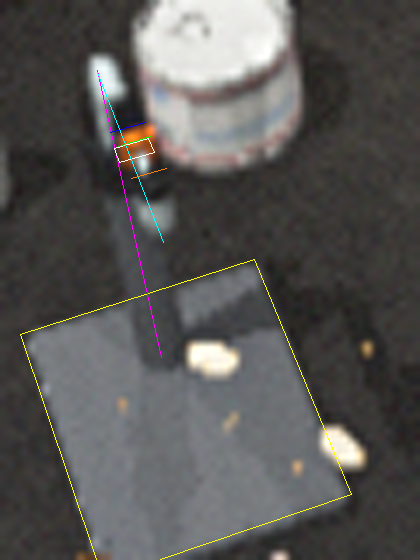

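View pics/ov_3_top.png

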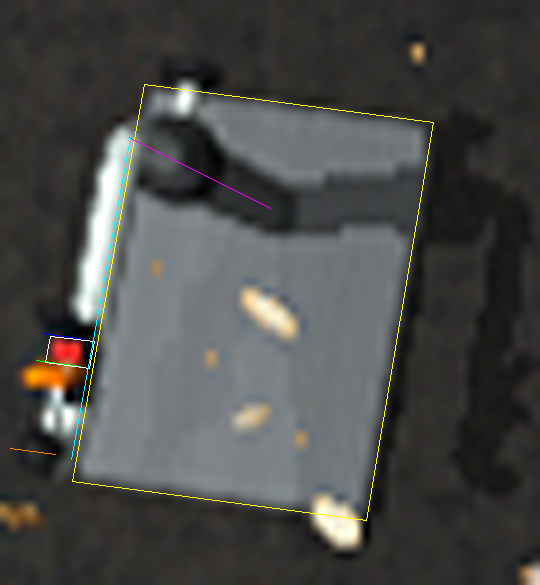

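```bash
python3 -m creep '[{"x":0.7,"y":-0.1,"z":0.3,"roll":0,"gripper":-1},{"x":0.7,"y":-0.1,"z":0.3,"roll":0,"gripper":-1},{"x":0,"y":0,"z":0,"roll":0,"gripper":-1}]'; python3 -c "
from h import *
s=st()"
```

```text
time: 13.5
eef_pos: [0.4585, 0.182, 0.264]
eef_rot: [-3.132, 0.24, -0.003]
wrist_force: [0.8, -1.0, 9.4]
grip_width: 0.0103
 t13.50 p [458.5 182.  264. ] ang-8.77 z [ 0.002  0.    -1.   ] F [ 0.81 -0.99  9.43] M [-0.17 -0.28  0.01] w0.0103 q6 0.29
```

```bash
python3 -m creep '[{"x":0,"y":0,"z":0,"roll":0,"gripper":-0.7},{"x":0,"y":0,"z":0,"roll":0,"gripper":-0.6},{"x":0,"y":0,"z":0,"roll":0,"gripper":-0.5},{"x":0,"y":0,"z":0.5,"roll":0,"gripper":-0.4},{"x":0,"y":0,"z":0.5,"roll":0,"gripper":-0.3},{"x":0,"y":0,"z":1,"roll":0,"gripper":-0.3},{"x":0,"y":0,"z":0,"roll":0,"gripper":-0.3},{"x":0,"y":0,"z":0,"roll":0,"gripper":-0.3}]' 20; python3 -c "
from h import *
s=st();take('k')
crop('k','scene',180,195,280,270,'k_s')
crop('k','top',150,190,230,250,'k_t')"
```

```text
time: 14.17
eef_pos: [0.4579, 0.182, 0.2646]
eef_rot: [-3.132, 0.24, 0.0]
wrist_force: [-0.6, -0.6, -0.1]
grip_width: 0.0302
 t14.17 p [457.9 182.  264.6] ang-8.78 z [-0.  0. -1.] F [-0.56 -0.55 -0.12] M [-0.04 -0.02 -0.03] w0.0302 q6 0.29
scale 8.0
scale 10.0
```

View pics/k_s.png

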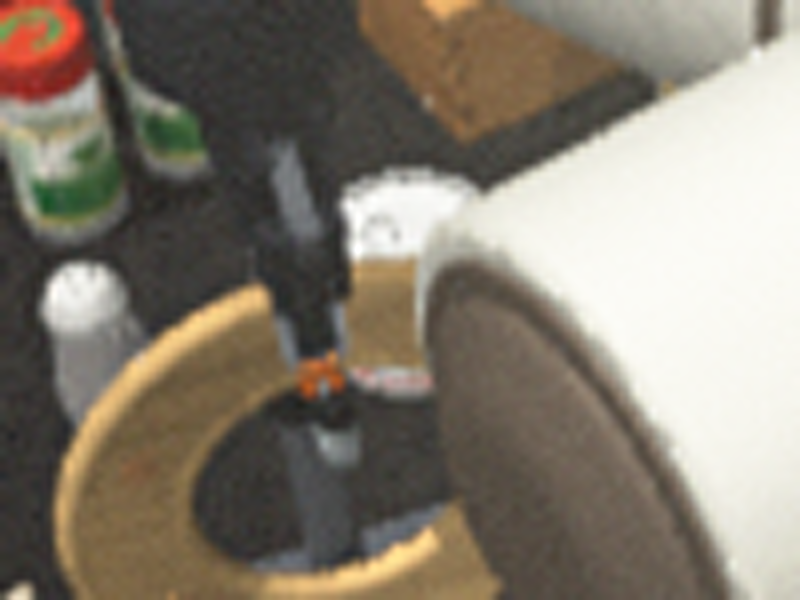

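View pics/k_t.png

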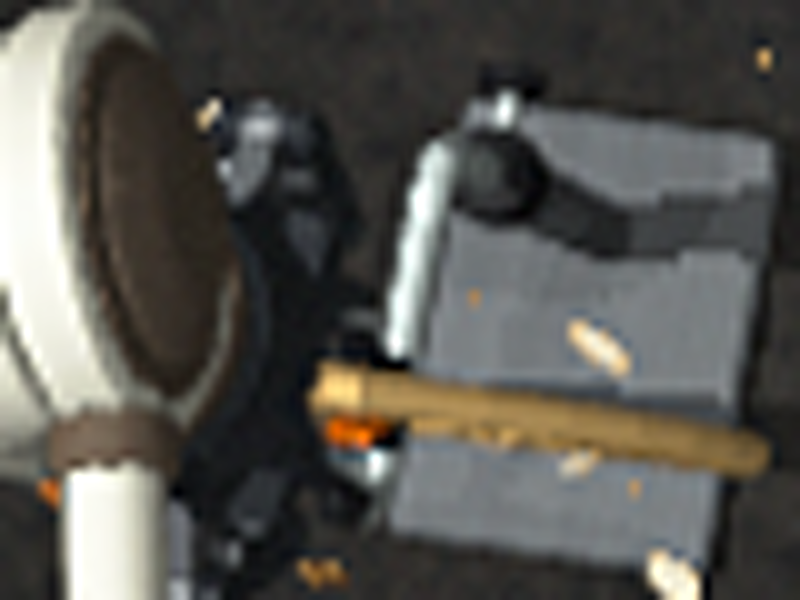

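The ring hangs free and the wrist force is near zero. Next I retreat upward.

```bash
python3 -m creep '[{"x":0,"y":0,"z":3,"roll":0,"gripper":-0.3},{"x":0,"y":0,"z":5,"roll":0,"gripper":-0.3},{"x":0,"y":0,"z":8,"roll":0,"gripper":-0.3},{"x":0,"y":0,"z":10,"roll":0,"gripper":-0.3},{"x":0,"y":0,"z":15,"roll":0,"gripper":-0.3},{"x":0,"y":0,"z":20,"roll":0,"gripper":-0.3},{"x":-10,"y":0,"z":20,"roll":0,"gripper":-0.3},{"x":-20,"y":-15,"z":15,"roll":0,"gripper":-0.3},{"x":-20,"y":-25,"z":5,"roll":0,"gripper":-0.3},{"x":-15,"y":-30,"z":0,"roll":0,"gripper":-0.3},{"x":-10,"y":-30,"z":0,"roll":0,"gripper":-0.3},{"x":0,"y":-30,"z":0,"roll":0,"gripper":-0.3},{"x":0,"y":-30,"z":0,"roll":0,"gripper":-0.3},{"x":0,"y":-30,"z":0,"roll":0,"gripper":-0.3},{"x":0,"y":-30,"z":0,"roll":0,"gripper":-0.3},{"x":0,"y":-15,"z":0,"roll":0,"gripper":-0.3},{"x":0,"y":0,"z":0,"roll":0,"gripper":-0.3}]' 20; python3 -c "
from h import *
s=st();d=take('l')
crop('l','scene',180,195,280,270,'l_s')
crop('l','top',150,190,230,250,'l_t')
T=d['top'];p=np.array([.4584,.182,.161]);a=np.radians(-8.76);ey=np.array([-np.sin(a),np.cos(a),0])
print('pred ends',proj(T,p-.1*ey),proj(T,p+.1*ey))
print('scene bottom/right/left of hole top',proj(d['scene'],p+np.array([0,0,.1])),proj(d['scene'],p+.1*ey),proj(d['scene'],p-.1*ey),proj(d['scene'],p-np.array([0,0,.1])))"
```

```text
time: 15.68
eef_pos: [0.3829, -0.0555, 0.3667]
eef_rot: [3.13, -0.247, 0.002]
wrist_force: [0.5, -0.1, 0.1]
grip_width: 0.0302
 t15.68 p [382.9 -55.5 366.7] ang-9.02 z [ 0.001 -0.002 -1.   ] F [ 0.51 -0.13  0.06] M [0.   0.01 0.03] w0.0302 q6 -0.30
scale 8.0
scale 10.0
pred ends [225.78011203 235.25926993] [159.37039942 226.43726284]
scene bottom/right/left of hole top [216.17426506 229.17502369] [186.65616848 265.21450721] [255.13637625 243.73993666] [226.58166739 277.06973716]
```

View pics/l_s.png

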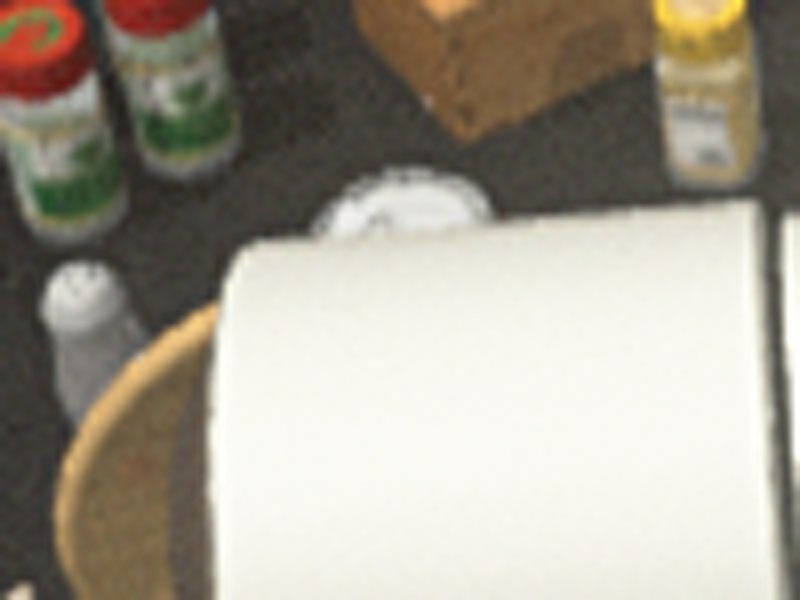

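View pics/l_t.png

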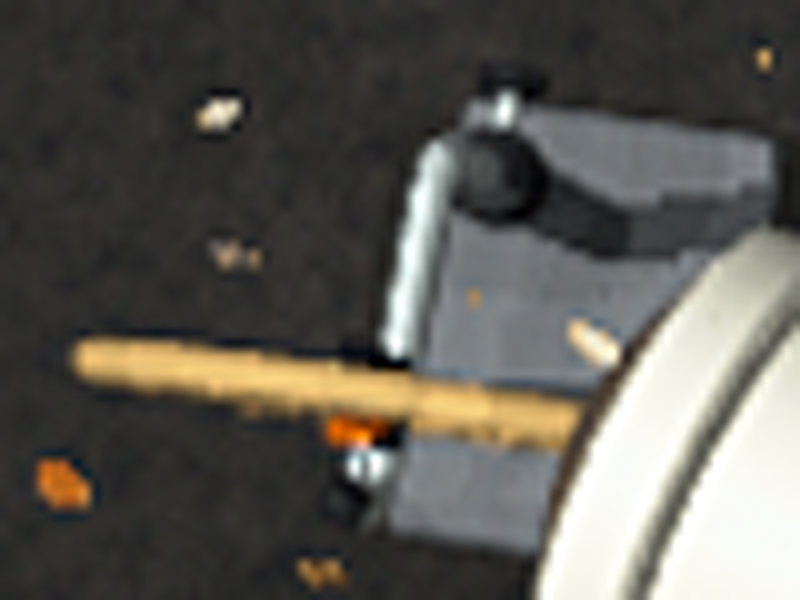

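View pics/l_scene.png

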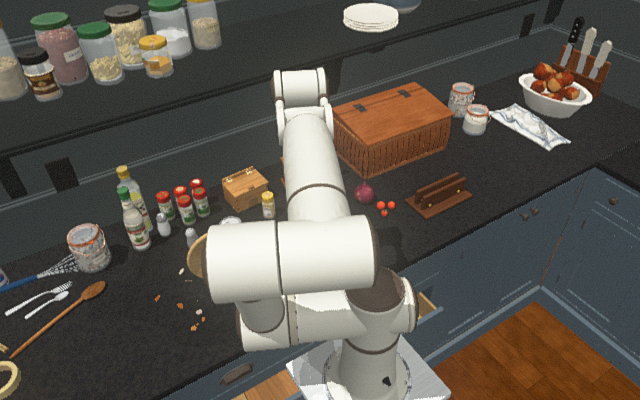

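View pics/l_top.png

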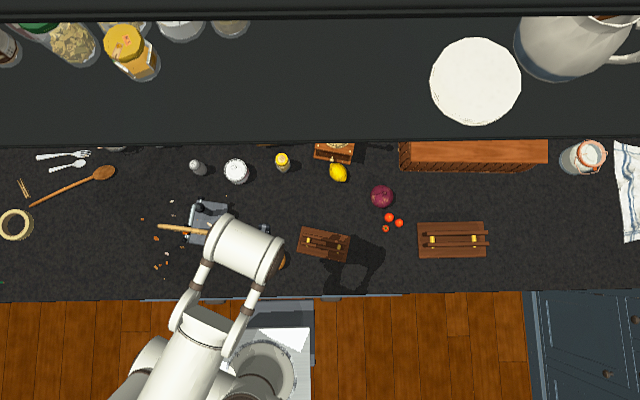

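```bash
python3 -m creep '[{"x":0,"y":-20,"z":0,"roll":-3,"gripper":-0.3},{"x":0,"y":-35,"z":0,"roll":-5,"gripper":-0.3},{"x":0,"y":-35,"z":0,"roll":-5,"gripper":-0.3},{"x":0,"y":-35,"z":0,"roll":-5,"gripper":-0.3},{"x":-5,"y":-35,"z":0,"roll":-5,"gripper":-0.3},{"x":-10,"y":-35,"z":0,"roll":-5,"gripper":-0.3},{"x":-20,"y":-30,"z":0,"roll":-5,"gripper":-0.3},{"x":-25,"y":-30,"z":0,"roll":-5,"gripper":-0.3},{"x":-25,"y":-30,"z":0,"roll":-5,"gripper":-0.3},{"x":-25,"y":-30,"z":0,"roll":-5,"gripper":-0.3},{"x":-25,"y":-30,"z":0,"roll":-5,"gripper":-0.3},{"x":-25,"y":-30,"z":0,"roll":-5,"gripper":-0.3},{"x":-20,"y":-25,"z":0,"roll":-5,"gripper":-0.3},{"x":-10,"y":-10,"z":0,"roll":-2,"gripper":-0.3},{"x":0,"y":0,"z":0,"roll":0,"gripper":-0.3}]'; python3 - <<'E'
from h import *
s=st();d=take('m')
a=np.radians(-8.76);ex=np.array([np.cos(a),np.sin(a),0]);ey=np.array([-ex[1],ex[0],0]);ez=np.array([0,0,1])
for z,col in((.161,(0,0,255)),):
 p=np.array([.4584,.182,z])
 for n,c in(("scene",(170,210,270,285)),("top",(145,195,235,260))):
  f=8;im=cv2.cvtColor(d[n]["image"],cv2.COLOR_RGB2BGR)[c[1]:c[3],c[0]:c[2]];im=cv2.resize(im,None,fx=f,fy=f,interpolation=cv2.INTER_CUBIC)
  for rr in(.1,.052):
   for k in np.linspace(0,2*np.pi,80):
    u,v=proj(d[n],p+rr*np.cos(k)*ey+rr*np.sin(k)*ez-(0.004*ex if rr<.1 else 0*ex));cv2.circle(im,(int((u-c[0]+.5)*f),int((v-c[1]+.5)*f)),1,col,-1)
  cv2.imwrite(f"pics/m_ov_{n}.png",im)
E
```

```text
time: 17.03
eef_pos: [0.1922, -0.464, 0.3656]
eef_rot: [-2.51, 1.889, 0.001]
wrist_force: [-0.4, 0.7, -0.8]
grip_width: 0.0301
 t17.03 p [ 192.2 -464.   365.6] ang-73.92 z [-0.  0. -1.] F [-0.42  0.68 -0.8 ] M [-0.02 -0.03  0.  ] w0.0301 q6 -0.13
```

View pics/m_ov_scene.png

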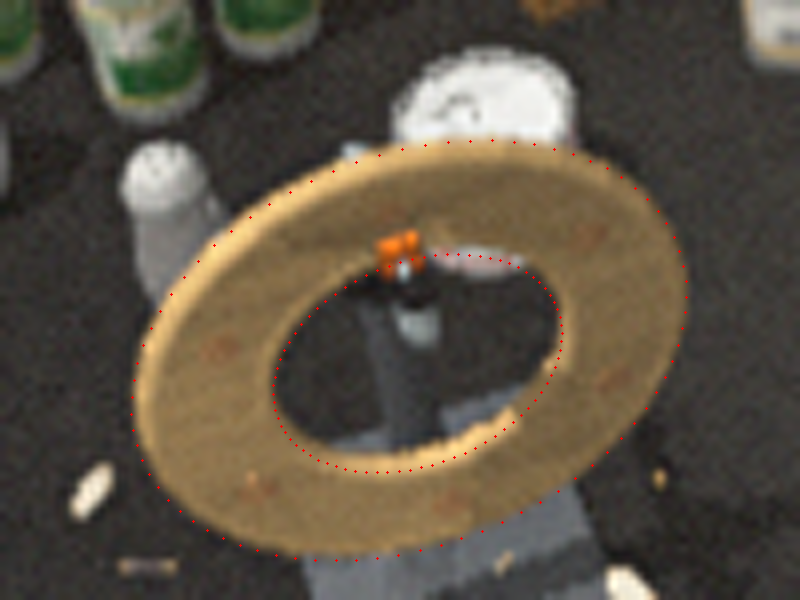

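View pics/m_ov_top.png

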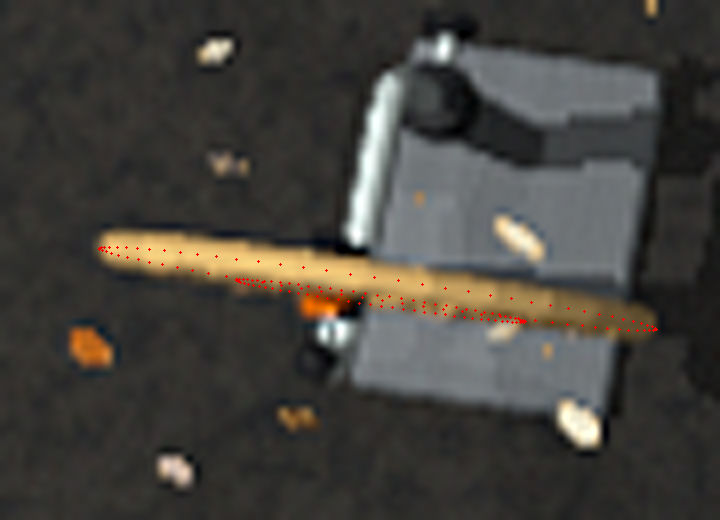

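View pics/m_top.png

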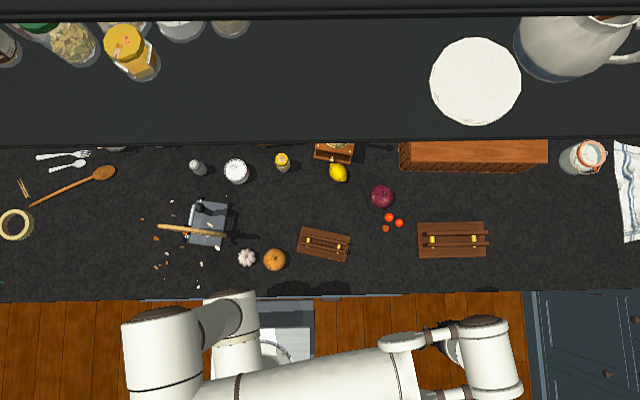

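```bash
python3 -c "
from h import *
print(r.hand_in())"
```

```text
the job is handed in; nothing more can be done
None
```

The trivet ring is hanging on the J-hook, pressed down to a hard stop and released. I handed the job in at about 17 s of the 53 s allowed, and hand-in gave no verdict.

**What I did:** I gripped the ring by its top rim, lifted it out of the small rack and passed its hole over the hook's tip. I then lowered it in 1–2 mm steps. First contact was with the jaw's flare, so I shifted the ring 2 mm towards the post. It passed the jaw at roughly 6 N down and stopped with the seat at about 213 mm. I pressed to about 20 N there, under the 30 N limit, then let go and backed the arm well away.

**Last checks:**
- **Fully home:** the stop did not give way under more load or when I moved the ring sideways. Its height agrees with the camera estimate of the seat, also about 213 mm. I had no direct reading of the seat pad or jaw travel, so "fully home" rests on the force, the height and the pictures.
- **Hanging free:** after release the ring lined up with its expected home outline in both views, to about a pixel. The wrist force had dropped to near zero.
- **Surroundings:** the food and jars stand where they were in the final top picture.

**Disagreements:**
- **Camera views:** the two views first differed by about 4.5 mm on the stand's position. Contact with the hook agreed with the top view.
- **Sideways force:** it reached about -3.4 N while pressing hardest. I put this down to the arm flexing.

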